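Pack the class kit tray and press the pot lids home

TASK

Pack the kit tray for the mosaic class: stand every pot of tesserae in a tray nest of its own shape and press its loose lid straight down until it is fully shut on the pot, and slide each backing slate from the drying rack edgewise down between a pair of upright channels of the tray until it rests on the tray floor. Leave the other things on the bench where they are.

Things in the scene. Friction and masses are not known exactly. Their poses are not given: they have to be found in the camera images.
- tray: Fixed plywood kit tray, 166 (its x) by 256 mm (its y), origin at the centre of its underside, z up. Its -y part is a 16 mm thick block with four nests, 10 mm deep, floor 6 mm above the bench, 80 mm apart in a 2 x 2 pattern: two round, two square, like shapes on a diagonal. On its +y part, a 6 mm floor, stand two pairs of upright aluminium channels, side by side in x, for slates.
- round_nest_1 (a point): Centre of the floor of a round nest (54 mm diameter, 10 mm deep) for a round pot; axes as the tray's. Either round pot may use either round nest.
- round_nest_2 (a point): Centre of the floor of a round nest (54 mm diameter, 10 mm deep) for a round pot; axes as the tray's. Either round pot may use either round nest.
- square_nest_1 (a point): Centre of the floor of a square nest (54 mm square, 10 mm deep) for a square pot; axes as the tray's. Either square pot may use either square nest.
- square_nest_2 (a point): Centre of the floor of a square nest (54 mm square, 10 mm deep) for a square pot; axes as the tray's. Either square pot may use either square nest.
- slot_1 (a point): Centre of the floor of a tray slot for a slate; axes as the tray's. Two upright channels face each other along y, 75 mm apart inside; each has a groove 11 mm wide (x) between cheeks 9 mm deep (y). They rise 40 mm above this floor and flare over 8 mm more. The 57 mm between the cheeks is open. Either slate may use either slot.
- slot_2 (a point): Centre of the floor of a tray slot for a slate; axes as the tray's. Two upright channels face each other along y, 75 mm apart inside; each has a groove 11 mm wide (x) between cheeks 9 mm deep (y). They rise 40 mm above this floor and flare over 8 mm more. The 57 mm between the cheeks is open. Either slate may use either slot.
- slate_1: Dark backing slate 8 mm thick (its x), 70 wide (y), 66 tall (z), 0.1 kg; origin at the middle of its bottom edge. Starts upright in one of the two slots, 52 mm apart, of a low fixed wooden drying rack (base 110 x 100 x 12 mm, rails 60 mm long, 11 mm apart, 22 mm high), bottom 12 mm above the bench. May be absent.
- slate_2: Dark backing slate 8 mm thick (its x), 70 wide (y), 66 tall (z), 0.1 kg; origin at the middle of its bottom edge. Starts upright in one of the two slots, 52 mm apart, of a low fixed wooden drying rack (base 110 x 100 x 12 mm, rails 60 mm long, 11 mm apart, 22 mm high), bottom 12 mm above the bench. May be absent.
- round_pot_1: Clear plastic pot of mosaic tesserae, round, 50 mm diameter, about 0.13 kg, upright on the bench; origin at the centre of its underside. Full width up to 43 mm, then a narrower neck to 50. Its flat snap lid, as wide as the body, 10 mm thick, cannot come off; loose, the pot is up to 60 mm tall; shut, the lid sits on the shoulder (53 mm tall). May be absent.
- round_pot_1_lid (a joint): Travel of that lid, m: 0 = standing 7 mm proud, 0.007 = fully shut on the shoulder. Starts at 0 to 0.002; slides down straight under a push of about 7 N and stays where it is left.
- round_pot_2: Clear plastic pot of mosaic tesserae, round, 50 mm diameter, about 0.13 kg, upright on the bench; origin at the centre of its underside. Full width up to 43 mm, then a narrower neck to 50. Its flat snap lid, as wide as the body, 10 mm thick, cannot come off; loose, the pot is up to 60 mm tall; shut, the lid sits on the shoulder (53 mm tall). May be absent.
- round_pot_2_lid (a joint): Travel of that lid, m: 0 = standing 7 mm proud, 0.007 = fully shut on the shoulder. Starts at 0 to 0.002; slides down straight under a push of about 7 N and stays where it is left.
- square_pot_1: Clear plastic pot of mosaic tesserae, square, 50 by 50 mm, sides along its x and y, about 0.13 kg, upright on the bench; origin at the centre of its underside. Full width up to 43 mm, then a narrower neck to 50. Its flat snap lid, as wide as the body, 10 mm thick, cannot come off; loose, the pot is up to 60 mm tall; shut, the lid sits on the shoulder (53 mm tall). May be absent.
- square_pot_1_lid (a joint): Travel of that lid, m: 0 = standing 7 mm proud, 0.007 = fully shut on the shoulder. Starts at 0 to 0.002; slides down straight under a push of about 7 N and stays where it is left.
- square_pot_2: Clear plastic pot of mosaic tesserae, square, 50 by 50 mm, sides along its x and y, about 0.13 kg, upright on the bench; origin at the centre of its underside. Full width up to 43 mm, then a narrower neck to 50. Its flat snap lid, as wide as the body, 10 mm thick, cannot come off; loose, the pot is up to 60 mm tall; shut, the lid sits on the shoulder (53 mm tall). May be absent.
- square_pot_2_lid (a joint): Travel of that lid, m: 0 = standing 7 mm proud, 0.007 = fully shut on the shoulder. Starts at 0 to 0.002; slides down straight under a push of about 7 N and stays where it is left.
- saucer: White porcelain saucer, 112 mm across, 16 mm high; a bystander to be left alone. Origin at its underside.
- smalti_chunk: Bronze smalti chunk about 34 x 28 x 27 mm; a bystander to be left alone. Origin at its underside.
- marble_cube: Pink marble cube, 28 mm; a bystander to be left alone. Origin at its underside.
- brush: Hand brush lying flat; a bystander to be left alone. Origin at its underside.
- tile_stack: Stack of four 50 mm tiles, 24 mm high; a bystander to be left alone. Origin at its underside.
- glue_bottle: White bottle 48 mm across, 130 mm tall, upright; a bystander to be left alone. Origin at its underside.
- tweezers: Steel tweezers lying flat, 130 mm long; a bystander to be left alone. Origin at its underside.

How it is judged:
By the outcome, as a careful person would: the job done as asked, in the order asked, and still so for the second after the job is handed in, with the robot touching nothing.
Of round_pot_1, round_pot_2, square_pot_1, square_pot_2 only 3 to 4 are there at a start; the rules pass over those that are not, and their reading is None.
Of slate_1, slate_2 only 1 to 2 are there at a start; the rules pass over those that are not, and their reading is None.
At some moment in a run one of round_pot_1, round_pot_2, square_pot_1, square_pot_2 may be knocked a few centimetres aside while the robot is not near it.
It also fails if it takes over 210 s, if anything falls off the work surface, if the arm or the gripper's body presses on something with over 40 N, if the wrist force passes 120 N, or if a joint passes its speed limit or range.

ROBOT

A 7-joint arm with a two-finger parallel gripper is mounted at the origin on the work surface. World frame = base frame: x ahead of the robot, y to its left, z up, the work surface at z = 0. Lengths are in m, angles in degrees, forces in N, time in s.
With the tool pointing down it reaches from about 0.425 to 0.95 m from the base axis. Payload 4.7 kg.
Tool frame: the origin (TCP) lies between the finger pads; the fingertips stand 19 mm ahead of it and the grasp point (between the pads) is the TCP (arm.tip_reach is the distance from the TCP to the fingertips, in m); z points along the fingers, x is the direction in which the jaws open and shut, and the axes are right-handed (so a half turn about z gives the same grasp; the last joint's range is limited). The gripper opens to 85 mm and grips with 20 to 120 N. Pads are 22 mm wide; open, the fingers measure 114 mm over their backs; the gripper's body (76 mm by 85 mm) begins 54 mm behind the grasp point. The pads swing forward as they close: fully open they stand 13 mm farther back than shut.
Start: joints at [-75.109, 26.849, -2.785, 87.806, 1.381, 65.374, -4.715], TCP at [0.192, 0.647, 0.25] pointing down, gripper open.
Joint ranges: [-148.3, 148.3], [-19.14, 114.17], [-79.39, 73.82], [5.75, 140.21], [-59.74, 239.74], [12.07, 113.84], [-152.46, 152.46]. Speed limits (degrees/s): [147.25, 147.25, 180, 180, 180, 180, 180].

INTERFACE

Orientations are given as a 3x3 rotation matrix whose columns are the frame's x, y, z axes.
In Python, from bench import readout, imaging, order, arm gives the robot as it stands.
- The arm moves only by the tool apply_moves, never from a script. Its argument "motion" is a list of rows, each an object of numbers: "dx", "dy", "dz": the shift along the world's x, y, z in mm; "wx", "wy", "wz": the turn, a rotation vector about the world's x, y, z in degrees; "fingers": the closure in counts, from 0 (fully open) to 255 (shut). In form: [{"dx": .., "dy": .., "dz": .., "wx": .., "wy": .., "wz": .., "fingers": ..}, ...]. A call has 1 to 12 rows; each row shifts and turns the commanded pose from where the row before left it; what a row does not reach is not made up. A row lasts 1/10 s, in which the tool goes at most 50 mm and 8.59 degrees, less where a joint would pass 70% of its speed; a pose out of reach is approached as far as the arm can. A call with a gripper value outside its range is refused whole. The fingers move at their own pace and stop on an object; "force" is the grip in N (left out, the last holds). Time passes only in rows, so rows that do not move let the fingers close. It gives the time, the measured TCP pose, the force and the opening at its end, in the units of the state.
- readout.read_state(): the state, without advancing time (a new reading comes with each control period).
- imaging.grab_frame(name): name is "side" or "top" or "wrist"; returns the picture (420x560x3 uint8, red, green, blue); there is no depth.
- imaging.get_calibration(name): a dict with "mtx" (3x3 intrinsics, pixels), "xyz" and "attitude" of the camera in the world; the wrist camera has in their place "tool_from_camera" (4x4, takes a point from camera to tool coordinates, whose origin is the TCP and whose axes are the tool frame's). Camera axes: x right, y down, z forward; pixel columns grow to the right and rows downward; lengths in m; the calibration is good to about 2 mm. A picture is of the moment at which its call begins: read the wrist's pose just before it. get_calibration takes no time and is no camera call.
- order.job_done(): hands the job in, once; it reports no verdict.
Trained networks look in the newest picture that a camera, given by its name, has taken for a name from the list of things; names that differ only in an ending like _2 or _b are one class to them, and where a whole thing is asked for, a point or a joint stands for the part that bears it (a point fixed in the world has none). Each returns a list of dicts, best first, with "conf" (0 to 1); they miss things now and then, are a little off and sometimes report something else, mostly with a low value. They report only what shows in the picture. A call takes as long as a camera call.
- imaging.recognise(thing, camera): "at" ([x, y, z] in m, in the coordinates of the camera as it stood for that picture, good to about 4 mm: the middle of the surface that is visible of it).
- imaging.cut_out(thing, camera): "mask" (420x560 bool, what is visible of it).
- imaging.place_of(thing, camera): "at" ([x, y, z] in m, in the coordinates of the camera as it stood for that picture, good to about 4 mm: a listed point, or the origin of a listed thing).
The state is a dict: "clock": time; "joints": joint angles; "dq": joint speeds; "effort": joint torques, N m; "tool_pos": TCP position; "tool_rot": TCP orientation; "ft_force": force on the tool from outside, world axes, zero at the start; "moment": the same for the moment, N m; "opening": finger opening in m.
Only numpy, scipy, OpenCV 4.12 (cv2) and the standard library are available. Lean on these libraries where they do the work, as an engineer would, in place of code of your own. Each camera call takes 0.05 s, during which the arm holds its last target.

## Working session

There is one attempt and no reset: what is moved stays moved. The work goes in short steps, Python scripts to look and compute and a tool call to move; the robot and the scene stay as the last step left them, time stands still between calls to the robot, and variables do not carry over. Pictures are saved under pics/ and viewed, and the job is handed in when it is done.

Besides the shell and the picture viewer there is one more tool, called after "Request:" by a JSON object that holds its "api" and its "payload". apply_moves: Moves the arm, as the interface text tells. Its arguments: {"type":"object","properties":{"motion":{"type":"array"},"force":{"type":"number"}},"required":["motion"]}

```bash
ls; mkdir -p pics; python3 - <<'E'
from bench import readout, imaging, order, arm
import cv2, numpy as np
print(readout.read_state())
for n in ["side","top","wrist"]:
    f=imaging.grab_frame(n); cv2.imwrite(f"pics/a_{n}.png",f[:,:,::-1])
    print(n,imaging.get_calibration(n))
print([a for a in dir(arm) if a[0]!='_'])
E
```

```text
pics
{'clock': 0.0, 'joints': array([-75.10924581,  26.89652176,  -2.78397959,  87.87370974,
         1.37970143,  65.37447037,  -4.71383165]), 'dq': array([-0.05241882,  0.02341307, -0.02187589,  0.06299371,  0.02563138,
        0.05601344, -0.04870814]), 'effort': array([ 6.73309878e-04, -5.10331607e+01, -4.68242099e-02, -2.37707716e+01,
        1.05863682e-02,  7.60427385e-03,  7.43721458e-07]), 'tool_pos': array([0.19206806, 0.64652901, 0.24927069]), 'tool_rot': array([[ 2.84749971e-01,  9.58601693e-01, -4.98843078e-04],
       [ 9.58599860e-01, -2.84750402e-01, -1.87555951e-03],
       [-1.93996029e-03,  5.58746106e-05, -9.99998117e-01]]), 'ft_force': array([-0.12189517, -0.20750958, -0.99912578]), 'moment': array([ 0.00578467,  0.0095432 , -0.00924832]), 'opening': 0.08540025344132321}
side {'mtx': array([[465.21890209,   0.        , 279.87318642],
       [  0.        , 465.21890209, 209.19093453],
       [  0.        ,   0.        ,   1.        ]]), 'xyz': array([ 0.08455328, -0.86800689,  0.67868972]), 'attitude': array([[ 0.87056032, -0.25546607,  0.42054943],
       [-0.491
[... 323 characters left out ...]
([[ 0.0290759 , -0.99781576,  0.05931521],
       [-0.99947622, -0.0298652 , -0.01246399],
       [ 0.01420823, -0.05892175, -0.99816149]])}
wrist {'mtx': array([[327.52740741,   0.        , 278.11565259],
       [  0.        , 327.52740741, 204.66119124],
       [  0.        ,   0.        ,   1.        ]]), 'tool_from_camera': array([[ 9.99999968e-01, -1.23070003e-04, -2.22860564e-04,
        -1.00726660e-03],
       [ 1.79858905e-04,  9.61066112e-01,  2.76318467e-01,
        -7.12429678e-02],
       [ 1.80177221e-04, -2.76318499e-01,  9.61066103e-01,
        -1.23275743e-01],
       [ 0.00000000e+00,  0.00000000e+00,  0.00000000e+00,
         1.00000000e+00]])}
['Unreachable', 'tip_reach']
```

View pics/a_top.png

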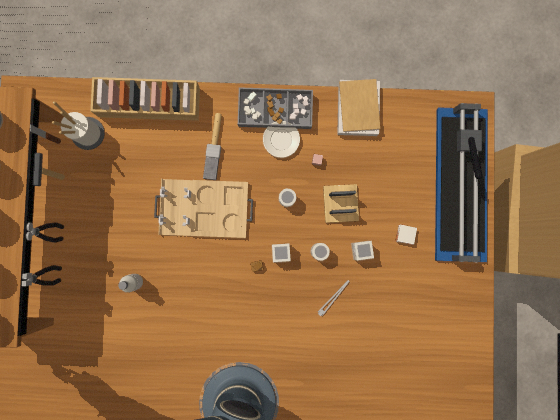

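View pics/a_side.png

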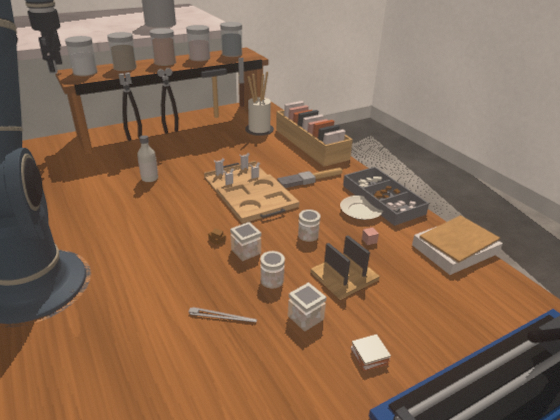

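```bash
cat > h.py <<'E'
from bench import readout, imaging, order, arm
import cv2, numpy as np
def campose(cam):
    c=imaging.get_calibration(cam)
    if cam!='wrist': return c['mtx'],c['attitude'],c['xyz']
    s=readout.read_state(); T=c['tool_from_camera']
    R=s['tool_rot']@T[:3,:3]; t=s['tool_rot']@T[:3,3]+s['tool_pos']
    return c['mtx'],R,t
def proj(cp,P):
    K,R,t=cp; P=np.atleast_2d(P); q=(P-t)@R; q=q/q[:,2:3]; return (q@K.T)[:,:2]
def ray(cp,uv,z):
    K,R,t=cp; uv=np.atleast_2d(uv).astype(float)
    d=np.c_[uv,np.ones(len(uv))]@np.linalg.inv(K).T@R.T
    return t+d*((z-t[2])/d[:,2])[:,None]
def save(n,f): cv2.imwrite(f'pics/{n}.png',f[:,:,::-1])
E
python3 - <<'E'
from h import *
for cam in ['top','side']:
    imaging.grab_frame(cam); K,R,t=campose(cam)
    for th in ['tray','round_nest_1','square_nest_1','slot_1','slate_1','round_pot_1','square_pot_1','saucer','smalti_chunk','marble_cube','brush','tile_stack','glue_bottle','tweezers']:
        print(cam,th,[(np.round(R@np.array(d['at'])+t,3).tolist(),round(d['conf'],2)) for d in imaging.place_of(th,cam)])
E
```

```text
top tray []
top round_nest_1 [([0.603, 0.117, 0.005], 0.82), ([0.524, 0.04, 0.01], 0.8)]
top square_nest_1 [([0.523, 0.121, 0.004], 0.81), ([0.605, 0.036, 0.005], 0.64)]
top slot_1 [([0.605, 0.208, -0.001], 0.84), ([0.438, -0.106, -0.0], 0.65)]
top slate_1 [([0.619, -0.281, 0.013], 0.66), ([0.565, -0.284, 0.013], 0.56)]
top round_pot_1 [([0.45, -0.346, 0.002], 0.65), ([0.602, -0.122, 0.001], 0.59), ([0.447, -0.22, -0.001], 0.55)]
top square_pot_1 [([0.451, -0.347, 0.003], 0.85), ([0.439, -0.108, 0.005], 0.58)]
top saucer [([0.776, -0.099, 0.001], 0.73)]
top smalti_chunk [([0.399, -0.04, -0.003], 0.43)]
top marble_cube [([0.716, -0.21, 0.002], 0.58)]
top brush [([0.752, 0.101, 0.001], 0.68)]
top tile_stack [([0.507, -0.475, -0.003], 0.66)]
top glue_bottle [([0.341, 0.318, -0.002], 0.61), ([0.401, -0.039, -0.005], 0.43)]
top tweezers [([0.316, -0.269, -0.0], 0.72)]
side tray [([0.566, 0.13, 0.005], 0.63), ([0.608, 0.115, 0.006], 0.33), ([0.502, -0.477, 0.004], 0.16)]
side round_nest_1 [([0.607, 0.116, 0.01], 0.76), ([0.522, 0.036, 0.002], 0.6)]
side square_nest_1 [([0.608, 0.034, 0.002], 0.8), ([0.525, 0.119, 0.01], 0.65), ([0.504, -0.477, 0.005], 0.5)]
side slot_1 [([0.608, 0.206, 0.008], 0.93), ([0.525, 0.211, 0.011], 0.65)]
side slate_1 [([0.567, -0.283, 0.016], 0.95), ([0.62, -0.285, 0.015], 0.95), ([0.343, 0.321, -0.003], 0.43)]
side round_pot_1 [([0.448, -0.223, 0.005], 0.83), ([0.601, -0.122, 0.002], 0.78)]
side square_pot_1 [([0.454, -0.348, 0.002], 0.92), ([0.44, -0.108, -0.001], 0.83), ([0.343, 0.321, 0.002], 0.58)]
side saucer [([0.78, -0.105, -0.0], 0.91)]
side smalti_chunk [([0.4, -0.041, -0.001], 0.69), ([0.525, 0.119, 0.009], 0.19)]
side marble_cube [([0.724, -0.208, 0.001], 0.53)]
side brush [([0.755, 0.101, 0.003], 0.61), ([0.779, -0.108, -0.0], 0.3)]
side tile_stack [([0.503, -0.477, 0.002], 0.78)]
side glue_bottle [([0.339, 0.316, 0.001], 0.79)]
side tweezers []
```

Request:
{"api": "apply_moves", "payload": {"motion": [{"dx": 20, "dy": -35, "dz": 5, "wz": 2}, {"dx": 22, "dy": -35, "dz": 5, "wz": 2}, {"dx": 22, "dy": -35, "dz": 5, "wz": 2}, {"dx": 22, "dy": -35, "dz": 5, "wz": 2}, {"dx": 22, "dy": -35, "dz": 5, "wz": 2}, {"dx": 22, "dy": -35, "dz": 5, "wz": 2}, {"dx": 22, "dy": -35, "dz": 5, "wz": 2}, {"dx": 22, "dy": -35, "dz": 5, "wz": 2.6}, {"dx": 22, "dy": -35, "dz": 5}, {"dx": 22, "dy": -35, "dz": 5}, {"dx": 22, "dy": -35}, {"dx": 22, "dy": -35}]}}

```text
invalid input
```

Request:
{"api": "apply_moves", "payload": {"motion": [{"dx": 22, "dy": -35}, {"dx": 20, "dy": -35}, {"dx": 20, "dy": -20}, {}, {}]}}

```text
invalid input
```

```bash
cat > look.py <<'E'
import sys
from h import *
n=sys.argv[1]; things=sys.argv[2:]
s=readout.read_state(); print(s['clock'],np.round(s['tool_pos'],4),np.round(s['tool_rot'],3).tolist(),s['opening'],np.round(s['ft_force'],1))
cp=campose('wrist'); f=imaging.grab_frame('wrist'); save(n,f); np.savez(f'pics/{n}.npz',f=f,R=cp[1],t=cp[2],K=cp[0])
for th in things:
    print(th,[(np.round(cp[1]@np.array(d['at'])+cp[2],4).tolist(),round(d['conf'],2)) for d in imaging.place_of(th,'wrist')])
E
python3 look.py b1 round_nest_1 square_nest_1 slot_1 tray
```

```text
1.65 [0.1922 0.6471 0.2503] [[0.285, 0.959, -0.0], [0.959, -0.285, 0.0], [0.0, -0.0, -1.0]] 0.0854622640894554 [ 0.1 -0.1  0.2]
round_nest_1 []
square_nest_1 []
slot_1 []
tray []
```

View pics/b1.png

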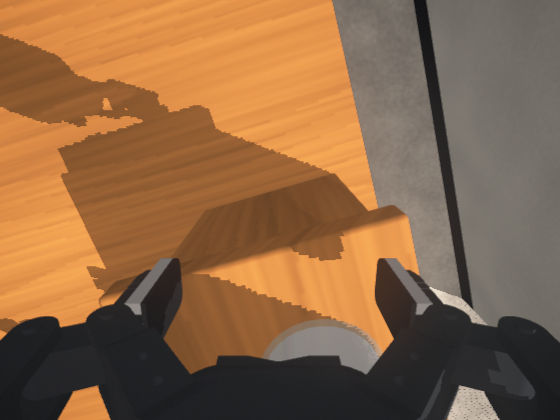

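Request:
{"api": "apply_moves", "payload": {"motion": [{"dx": 20, "dy": -35, "dz": 5, "wx": 0, "wy": 0, "wz": 2, "fingers": 0}, {"dx": 22, "dy": -35, "dz": 5, "wx": 0, "wy": 0, "wz": 2, "fingers": 0}, {"dx": 22, "dy": -35, "dz": 5, "wx": 0, "wy": 0, "wz": 2, "fingers": 0}, {"dx": 22, "dy": -35, "dz": 5, "wx": 0, "wy": 0, "wz": 2, "fingers": 0}, {"dx": 22, "dy": -35, "dz": 5, "wx": 0, "wy": 0, "wz": 2, "fingers": 0}, {"dx": 22, "dy": -35, "dz": 5, "wx": 0, "wy": 0, "wz": 2, "fingers": 0}, {"dx": 22, "dy": -35, "dz": 5, "wx": 0, "wy": 0, "wz": 2, "fingers": 0}, {"dx": 22, "dy": -35, "dz": 5, "wx": 0, "wy": 0, "wz": 2.6, "fingers": 0}, {"dx": 22, "dy": -35, "dz": 5, "wx": 0, "wy": 0, "wz": 0, "fingers": 0}, {"dx": 22, "dy": -35, "dz": 5, "wx": 0, "wy": 0, "wz": 0, "fingers": 0}, {"dx": 22, "dy": -35, "dz": 0, "wx": 0, "wy": 0, "wz": 0, "fingers": 0}, {"dx": 22, "dy": -35, "dz": 0, "wx": 0, "wy": 0, "wz": 0, "fingers": 0}]}}

```text
clock: 3.1
tool_pos: [0.455, 0.2256, 0.3009]
tool_rot: [[-0.001, 1.0, 0.001], [1.0, 0.001, 0.001], [0.001, 0.001, -1.0]]
ft_force: [0.9, 0.1, 0.3]
opening: 0.0853
```

Request:
{"api": "apply_moves", "payload": {"motion": [{"dx": 25, "dy": -35, "dz": 15, "wx": 0, "wy": 0, "wz": 0, "fingers": 0}, {"dx": 25, "dy": -35, "dz": 15, "wx": 0, "wy": 0, "wz": 0, "fingers": 0}, {"dx": 25, "dy": -35, "dz": 15, "wx": 0, "wy": 0, "wz": 0, "fingers": 0}, {"dx": 0, "dy": 0, "dz": 0, "wx": 0, "wy": 0, "wz": 0, "fingers": 0}, {"dx": 0, "dy": 0, "dz": 0, "wx": 0, "wy": 0, "wz": 0, "fingers": 0}]}}

```text
clock: 3.6
tool_pos: [0.5296, 0.1212, 0.3456]
tool_rot: [[0.002, 1.0, 0.001], [1.0, -0.002, 0.001], [0.001, 0.001, -1.0]]
ft_force: [-0.5, 0.0, -0.0]
opening: 0.0853
```

```bash
python3 look.py b2 round_nest_1 square_nest_1 slot_1 tray
```

```text
3.6 [0.5296 0.1212 0.3456] [[0.002, 1.0, 0.001], [1.0, -0.002, 0.001], [0.001, 0.001, -1.0]] 0.08528266406313639 [-0.5  0.  -0. ]
round_nest_1 [([0.5208, 0.0339, 0.0042], 0.95), ([0.5238, 0.1195, 0.0023], 0.62), ([0.3997, -0.0439, -0.0002], 0.62)]
square_nest_1 [([0.5231, 0.1184, 0.0029], 0.91), ([0.6011, 0.0344, 0.0054], 0.79)]
slot_1 [([0.5242, 0.2035, 0.0026], 0.74), ([0.6056, 0.1996, 0.0028], 0.69), ([0.45, -0.2254, 0.0004], 0.69), ([0.5223, 0.0365, 0.0026], 0.47)]
tray [([0.5674, 0.1211, -0.0016], 0.73)]
```

View pics/b2.png

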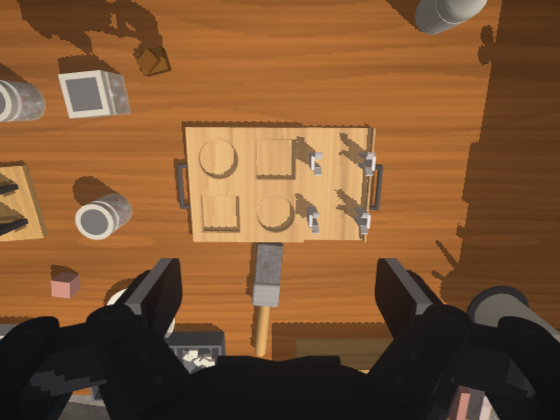

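```bash
cat > rect.py <<'E'
import sys
from h import *
def rect(n,z,x0,x1,y0,y1,s=4.0):
    d=np.load(f'pics/{n}.npz'); cp=(d['K'],d['R'],d['t'])
    # out: cols = y (increasing), rows = x increasing ; s px/mm... s = px per mm
    W=int((y1-y0)*1000*s);H=int((x1-x0)*1000*s)
    yy=np.linspace(y0,y1,W);xx=np.linspace(x0,x1,H)
    Y,X=np.meshgrid(yy,xx)
    p=proj(cp,np.c_[X.ravel(),Y.ravel(),np.full(X.size,z)]).astype(np.float32).reshape(H,W,2)
    im=cv2.remap(d['f'][:,:,::-1].copy(),p[...,0].copy(),p[...,1].copy(),cv2.INTER_CUBIC)
    for k in range(int(np.ceil(y0*50)),int(y1*50)+1):
        c=int((k/50-y0)*1000*s); cv2.line(im,(c,0),(c,H),(255,255,0) if k%5==0 else (200,200,200),1); cv2.putText(im,f'{k*20}',(c+1,10),0,.35,(255,0,0),1)
    for k in range(int(np.ceil(x0*50)),int(x1*50)+1):
        r=int((k/50-x0)*1000*s); cv2.line(im,(0,r),(W,r),(255,255,0) if k%5==0 else (200,200,200),1); cv2.putText(im,f'{k*20}',(0,r-1),0,.35,(255,0,0),1)
    return im
if __name__=='__main__':
    n,o=sys.argv[1:3]; a=list(map(float,sys.argv[3:]))
    im=rect(n,*a); print(im.shape); cv2.imwrite(f'pics/{o}.png',im)
E
python3 rect.py b2 b2r 0.016 .47 .66 -.02 .24 3
```

```text
(570, 780, 3)
```

View pics/b2r.png

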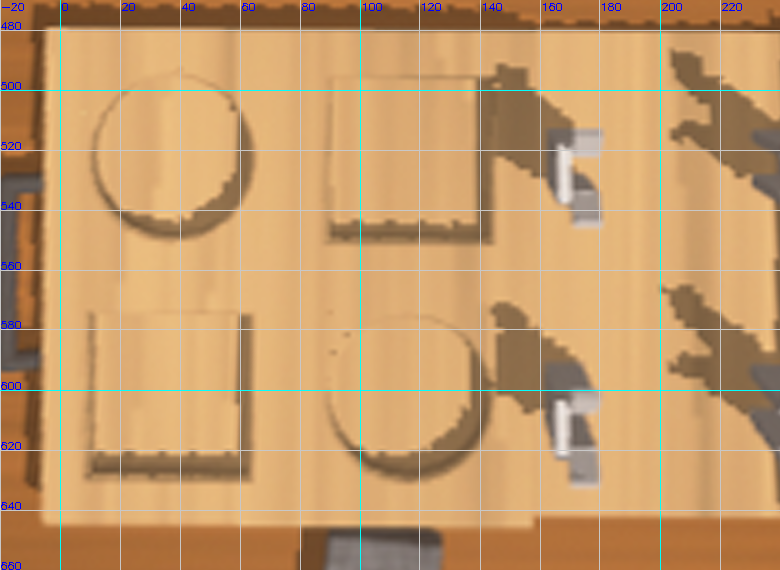

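Request:
{"api": "apply_moves", "payload": {"motion": [{"dx": -6, "dy": -40, "dz": 0, "wx": 0, "wy": 0, "wz": 0, "fingers": 0}, {"dx": -6, "dy": -40, "dz": 0, "wx": 0, "wy": 0, "wz": 0, "fingers": 0}, {"dx": -6, "dy": -40, "dz": 0, "wx": 0, "wy": 0, "wz": 0, "fingers": 0}, {"dx": -6, "dy": -40, "dz": 0, "wx": 0, "wy": 0, "wz": 0, "fingers": 0}, {"dx": -6, "dy": -40, "dz": 0, "wx": 0, "wy": 0, "wz": 0, "fingers": 0}, {"dx": -6, "dy": -40, "dz": 0, "wx": 0, "wy": 0, "wz": 0, "fingers": 0}, {"dx": -6, "dy": -40, "dz": 0, "wx": 0, "wy": 0, "wz": 0, "fingers": 0}, {"dx": -6, "dy": -40, "dz": 0, "wx": 0, "wy": 0, "wz": 0, "fingers": 0}, {"dx": -6, "dy": -30, "dz": 0, "wx": 0, "wy": 0, "wz": 0, "fingers": 0}, {"dx": 0, "dy": 0, "dz": 0, "wx": 0, "wy": 0, "wz": 0, "fingers": 0}, {"dx": 0, "dy": 0, "dz": 0, "wx": 0, "wy": 0, "wz": 0, "fingers": 0}]}}

```text
clock: 4.95
tool_pos: [0.4752, -0.2273, 0.3451]
tool_rot: [[-0.001, 1.0, -0.0], [1.0, 0.001, 0.001], [0.001, -0.0, -1.0]]
ft_force: [-0.3, -0.3, -0.3]
opening: 0.0853
```

```bash
python3 look.py b3 round_pot_1 square_pot_1 slate_1; python3 rect.py b3 b3r 0.058 .38 .66 -.4 -.06 2.3
```

```text
4.95 [ 0.4752 -0.2273  0.3451] [[-0.001, 1.0, -0.0], [1.0, 0.001, 0.001], [0.001, -0.0, -1.0]] 0.08528248127654035 [-0.3 -0.3 -0.3]
round_pot_1 [([0.6038, -0.1248, -0.0033], 0.7), ([0.4491, -0.2251, 0.0029], 0.64)]
square_pot_1 [([0.4376, -0.1088, 0.0014], 0.97), ([0.4543, -0.3497, -0.0011], 0.9)]
slate_1 [([0.5612, -0.286, 0.0131], 0.79), ([0.6184, -0.2805, 0.0134], 0.69)]
(644, 781, 3)
```

View pics/b3r.png

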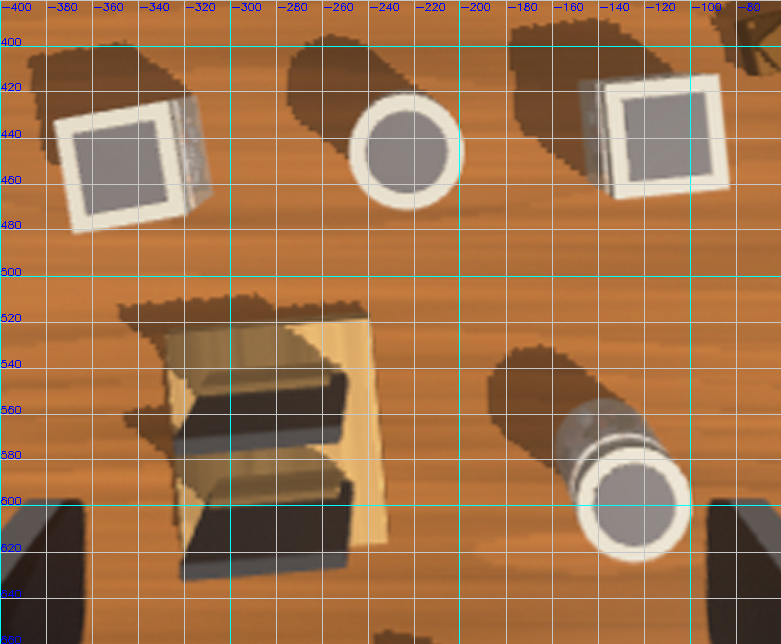

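View pics/b3.png

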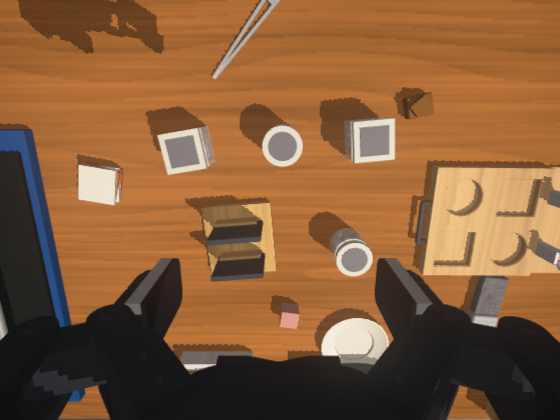

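```bash
python3 -c "
from h import *
print(readout.read_state()['joints'])"
```

```text
[ -3.92494734   8.71615514  28.49726672 101.69732145  -4.42654287
  70.70803515 116.0085329 ]
```

Request:
{"api": "apply_moves", "payload": {"motion": [{"dx": -3.6, "dy": 11.7, "dz": -16, "wx": 0, "wy": 0, "wz": -8.5, "fingers": 0}, {"dx": -3.6, "dy": 11.7, "dz": -16, "wx": 0, "wy": 0, "wz": -8.5, "fingers": 0}, {"dx": -3.6, "dy": 11.7, "dz": -16, "wx": 0, "wy": 0, "wz": -8.5, "fingers": 0}, {"dx": -3.6, "dy": 11.7, "dz": -16, "wx": 0, "wy": 0, "wz": -8.5, "fingers": 0}, {"dx": -3.6, "dy": 11.7, "dz": -16, "wx": 0, "wy": 0, "wz": -8.5, "fingers": 0}, {"dx": -3.6, "dy": 11.7, "dz": -16, "wx": 0, "wy": 0, "wz": -8.5, "fingers": 0}, {"dx": -3.6, "dy": 11.7, "dz": -16, "wx": 0, "wy": 0, "wz": -8.5, "fingers": 0}, {"dx": -3.6, "dy": 11.7, "dz": -16, "wx": 0, "wy": 0, "wz": -8.5, "fingers": 0}, {"dx": -3.6, "dy": 11.7, "dz": -16, "wx": 0, "wy": 0, "wz": -8.5, "fingers": 0}, {"dx": -3.6, "dy": 11.7, "dz": -16, "wx": 0, "wy": 0, "wz": -8.5, "fingers": 0}, {"dx": 0, "dy": 0, "dz": 0, "wx": 0, "wy": 0, "wz": 0, "fingers": 0}, {"dx": 0, "dy": 0, "dz": 0, "wx": 0, "wy": 0, "wz": 0, "fingers": 0}]}}

```text
clock: 6.35
tool_pos: [0.4397, -0.1104, 0.1857]
tool_rot: [[0.996, 0.093, 0.0], [0.093, -0.996, -0.0], [0.0, 0.0, -1.0]]
ft_force: [-0.7, -1.2, 0.5]
opening: 0.0858
```

```bash
python3 look.py b4 ; python3 rect.py b4 b4r 0.060 .37 .53 -.2 -.04 4
```

```text
6.35 [ 0.4397 -0.1104  0.1857] [[0.996, 0.093, 0.0], [0.093, -0.996, -0.0], [0.0, 0.0, -1.0]] 0.08575856962056698 [-0.7 -1.2  0.5]
(640, 640, 3)
```

View pics/b4.png

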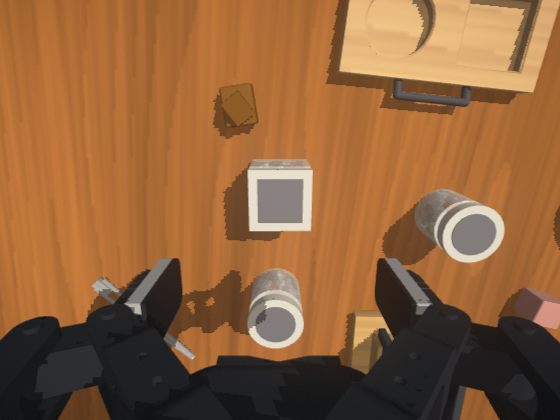

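View pics/b4r.png

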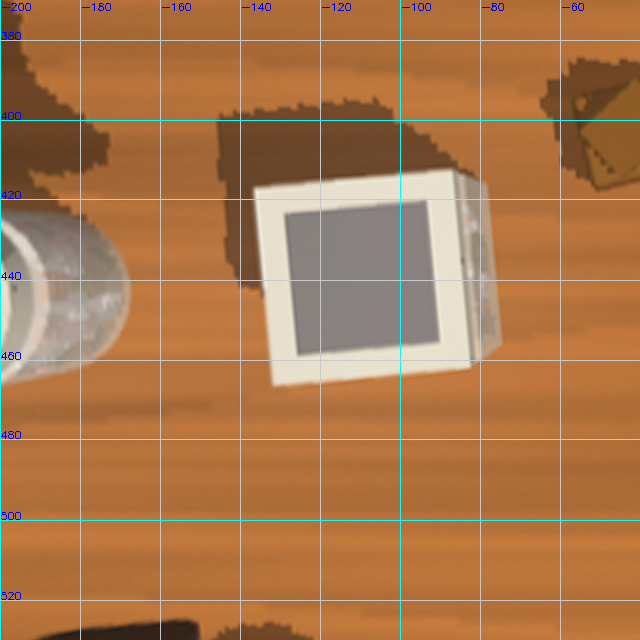

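Request:
{"api": "apply_moves", "payload": {"motion": [{"dx": 0, "dy": 1, "dz": -25, "wx": 0, "wy": 0, "wz": 0, "fingers": 0}, {"dx": 0, "dy": 0, "dz": -25, "wx": 0, "wy": 0, "wz": 0, "fingers": 0}, {"dx": 0, "dy": 0, "dz": -25, "wx": 0, "wy": 0, "wz": 0, "fingers": 0}, {"dx": 0, "dy": 0, "dz": -25, "wx": 0, "wy": 0, "wz": 0, "fingers": 0}, {"dx": 0, "dy": 0, "dz": -25, "wx": 0, "wy": 0, "wz": 0, "fingers": 0}, {"dx": 0, "dy": 0, "dz": -18, "wx": 0, "wy": 0, "wz": 0, "fingers": 0}, {"dx": 0, "dy": 0, "dz": -14, "wx": 0, "wy": 0, "wz": 0, "fingers": 0}, {"dx": 0, "dy": 0, "dz": 0, "wx": 0, "wy": 0, "wz": 0, "fingers": 0}, {"dx": 0, "dy": 0, "dz": 0, "wx": 0, "wy": 0, "wz": 0, "fingers": 255}, {"dx": 0, "dy": 0, "dz": 0, "wx": 0, "wy": 0, "wz": 0, "fingers": 255}, {"dx": 0, "dy": 0, "dz": 0, "wx": 0, "wy": 0, "wz": 0, "fingers": 255}, {"dx": 0, "dy": 0, "dz": 0, "wx": 0, "wy": 0, "wz": 0, "fingers": 255}], "force": 30}}

```text
clock: 7.6
tool_pos: [0.4403, -0.1102, 0.0294]
tool_rot: [[0.996, 0.088, 0.003], [0.088, -0.996, -0.0], [0.003, 0.0, -1.0]]
ft_force: [0.3, -0.3, 7.1]
opening: 0.0499
```

Request:
{"api": "apply_moves", "payload": {"motion": [{"dx": 0, "dy": 0, "dz": 0, "wx": 0, "wy": 0, "wz": 0, "fingers": 255}, {"dx": 0, "dy": 0, "dz": 0, "wx": 0, "wy": 0, "wz": 0, "fingers": 255}, {"dx": 0, "dy": 0, "dz": 0, "wx": 0, "wy": 0, "wz": 0, "fingers": 255}]}}

```text
clock: 7.9
tool_pos: [0.4403, -0.1102, 0.0294]
tool_rot: [[0.996, 0.088, 0.003], [0.088, -0.996, -0.0], [0.003, 0.0, -1.0]]
ft_force: [-0.3, 0.3, 7.9]
opening: 0.0491
```

Request:
{"api": "apply_moves", "payload": {"motion": [{"dx": 0, "dy": 0, "dz": 10, "wx": 0, "wy": 0, "wz": 0, "fingers": 255}, {"dx": 0, "dy": 0, "dz": 25, "wx": 0, "wy": 0, "wz": 0, "fingers": 255}, {"dx": 0, "dy": 0, "dz": 30, "wx": 0, "wy": 0, "wz": 0, "fingers": 255}, {"dx": 0, "dy": 0, "dz": 25, "wx": 0, "wy": 0, "wz": 0, "fingers": 255}, {"dx": 10, "dy": 25, "dz": 0, "wx": 0, "wy": 0, "wz": -1, "fingers": 255}, {"dx": 13, "dy": 35, "dz": 0, "wx": 0, "wy": 0, "wz": -1, "fingers": 255}, {"dx": 13, "dy": 35, "dz": 0, "wx": 0, "wy": 0, "wz": -1, "fingers": 255}, {"dx": 13, "dy": 35, "dz": 0, "wx": 0, "wy": 0, "wz": -1, "fingers": 255}, {"dx": 13, "dy": 35, "dz": 0, "wx": 0, "wy": 0, "wz": -1, "fingers": 255}, {"dx": 13, "dy": 35, "dz": 0, "wx": 0, "wy": 0, "wz": -0.6, "fingers": 255}, {"dx": 8, "dy": 27, "dz": 0, "wx": 0, "wy": 0, "wz": 0, "fingers": 255}, {"dx": 0, "dy": 0, "dz": 0, "wx": 0, "wy": 0, "wz": 0, "fingers": 255}]}}

```text
clock: 9.1
tool_pos: [0.5228, 0.1224, 0.1187]
tool_rot: [[1.0, -0.002, 0.001], [-0.002, -1.0, 0.002], [0.001, -0.002, -1.0]]
ft_force: [-0.6, -0.3, -1.7]
opening: 0.0494
```

```bash
python3 look.py b5 
```

```text
9.1 [0.5228 0.1224 0.1187] [[1.0, -0.002, 0.001], [-0.002, -1.0, 0.002], [0.001, -0.002, -1.0]] 0.04943672862683171 [-0.6 -0.3 -1.7]
```

View pics/b5.png

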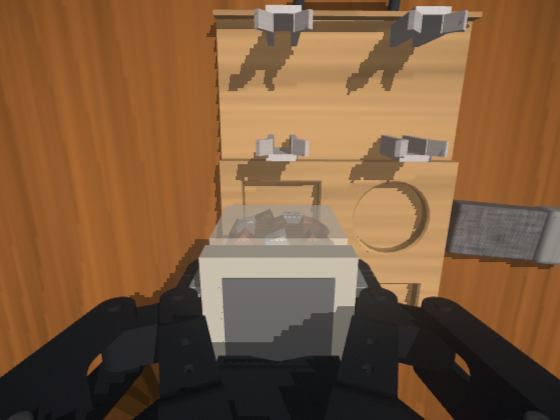

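Request:
{"api": "apply_moves", "payload": {"motion": [{"dx": 0, "dy": 0, "dz": 0, "wx": 0, "wy": 0, "wz": 0, "fingers": 255}, {"dx": 0, "dy": 0, "dz": 0, "wx": 0, "wy": 0, "wz": 0, "fingers": 255}]}}

```text
clock: 9.35
tool_pos: [0.5217, 0.1156, 0.1186]
tool_rot: [[1.0, -0.012, -0.0], [-0.012, -1.0, -0.0], [-0.0, 0.0, -1.0]]
ft_force: [-0.6, -0.2, -2.2]
opening: 0.0498
```

Request:
{"api": "apply_moves", "payload": {"motion": [{"dx": 2, "dy": 1, "dz": -10, "wx": 0, "wy": 0, "wz": 0, "fingers": 255}, {"dx": 0, "dy": 0, "dz": -20, "wx": 0, "wy": 0, "wz": 0, "fingers": 255}, {"dx": 0, "dy": 0, "dz": -20, "wx": 0, "wy": 0, "wz": 0, "fingers": 255}, {"dx": 0, "dy": 0, "dz": -13, "wx": 0, "wy": 0, "wz": 0, "fingers": 255}, {"dx": 0, "dy": 0, "dz": 0, "wx": 0, "wy": 0, "wz": 0, "fingers": 255}, {"dx": 0, "dy": 0, "dz": 0, "wx": 0, "wy": 0, "wz": 0, "fingers": 255}]}}

```text
clock: 9.95
tool_pos: [0.5244, 0.1176, 0.0553]
tool_rot: [[1.0, -0.01, -0.0], [-0.01, -1.0, -0.0], [-0.0, 0.0, -1.0]]
ft_force: [-0.4, -0.8, -1.3]
opening: 0.0498
```

```bash
python3 look.py b6 
```

```text
9.95 [0.5244 0.1176 0.0553] [[1.0, -0.01, -0.0], [-0.01, -1.0, -0.0], [-0.0, 0.0, -1.0]] 0.049808162652244234 [-0.4 -0.8 -1.3]
```

View pics/b6.png

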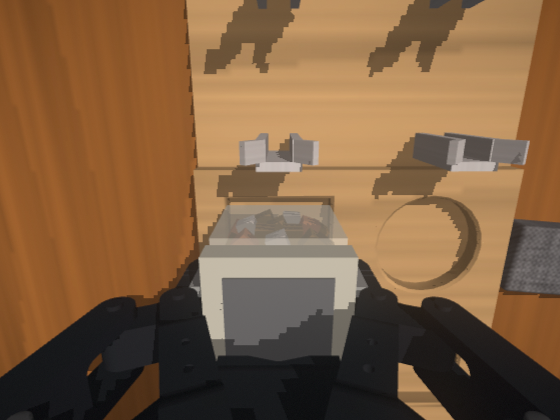

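```bash
python3 - <<'E'
from h import *
d=np.load('pics/b6.npz');cp=(d['K'],d['R'],d['t'])
print(ray(cp,[(227,197),(334,197)],.016).round(4)); print(ray(cp,[(224,203),(334,203)],.026).round(4))
im=d['f'][180:270,190:360,::-1]; cv2.imwrite('pics/b6c.png',cv2.resize(im,None,fx=4.5,fy=4.5,interpolation=cv2.INTER_CUBIC))
E
```

```text
[[0.4972 0.1447 0.016 ]
 [0.5521 0.1441 0.016 ]]
[[0.4972 0.1443 0.026 ]
 [0.5504 0.1438 0.026 ]]
```

View pics/b6c.png

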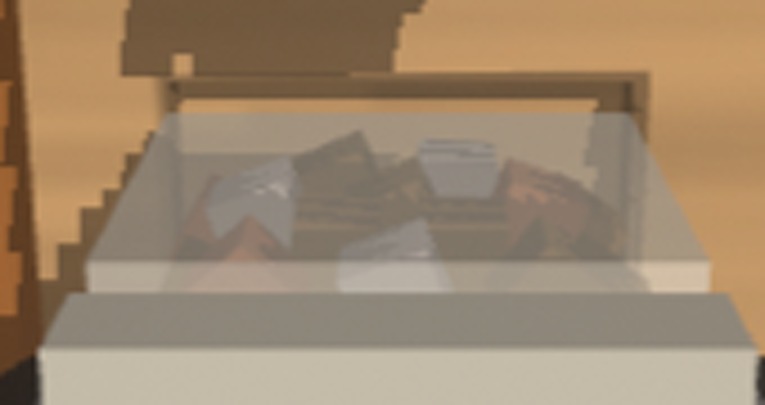

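Request:
{"api": "apply_moves", "payload": {"motion": [{"dx": 0.5, "dy": -0.8, "dz": -5, "wx": 0, "wy": 0, "wz": 0, "fingers": 255}, {"dx": 0, "dy": 0, "dz": -5, "wx": 0, "wy": 0, "wz": 0, "fingers": 255}, {"dx": 0, "dy": 0, "dz": -4, "wx": 0, "wy": 0, "wz": 0, "fingers": 255}, {"dx": 0, "dy": 0, "dz": -4, "wx": 0, "wy": 0, "wz": 0, "fingers": 255}, {"dx": 0, "dy": 0, "dz": 0, "wx": 0, "wy": 0, "wz": 0, "fingers": 255}]}}

```text
clock: 10.5
tool_pos: [0.5243, 0.1172, 0.0367]
tool_rot: [[1.0, -0.01, -0.001], [-0.01, -1.0, -0.0], [-0.001, 0.0, -1.0]]
ft_force: [0.4, 0.2, -0.6]
opening: 0.0494
```

Request:
{"api": "apply_moves", "payload": {"motion": [{"dx": 0, "dy": 0, "dz": -1, "wx": 0, "wy": 0, "wz": 0, "fingers": 255}, {"dx": 0, "dy": 0, "dz": 0, "wx": 0, "wy": 0, "wz": 0, "fingers": 60}, {"dx": 0, "dy": 0, "dz": 0, "wx": 0, "wy": 0, "wz": 0, "fingers": 60}, {"dx": 0, "dy": 0, "dz": 0, "wx": 0, "wy": 0, "wz": 0, "fingers": 60}, {"dx": 0, "dy": 0, "dz": 20, "wx": 0, "wy": 0, "wz": 0, "fingers": 60}, {"dx": 0, "dy": 0, "dz": 30, "wx": 0, "wy": 0, "wz": 0, "fingers": 60}, {"dx": 0, "dy": 0, "dz": 30, "wx": 0, "wy": 0, "wz": 0, "fingers": 255}, {"dx": 0, "dy": 0, "dz": 10, "wx": 0, "wy": 0, "wz": 0, "fingers": 255}, {"dx": 0, "dy": 0, "dz": 0, "wx": 0, "wy": 0, "wz": 0, "fingers": 255}, {"dx": 0, "dy": 0, "dz": 0, "wx": 0, "wy": 0, "wz": 0, "fingers": 255}, {"dx": 0, "dy": 0, "dz": 0, "wx": 0, "wy": 0, "wz": 0, "fingers": 255}]}}

```text
clock: 11.6
tool_pos: [0.5237, 0.1172, 0.125]
tool_rot: [[1.0, -0.009, -0.002], [-0.009, -1.0, -0.001], [-0.002, 0.001, -1.0]]
ft_force: [-0.4, 0.6, -0.4]
opening: -0.0001
```

```bash
python3 look.py b7 
```

```text
11.6 [0.5237 0.1172 0.125 ] [[1.0, -0.009, -0.002], [-0.009, -1.0, -0.001], [-0.002, 0.001, -1.0]] -0.0001118998309983968 [-0.4  0.6 -0.4]
```

View pics/b7.png

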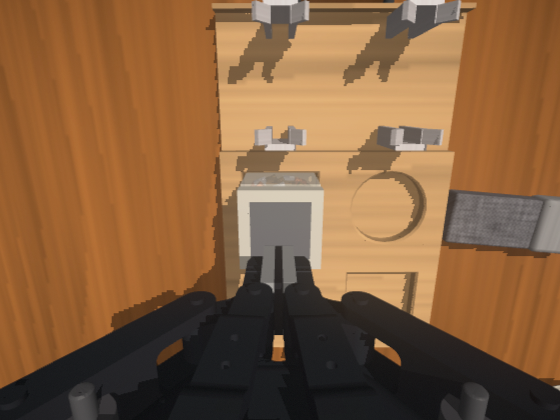

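Request:
{"api": "apply_moves", "payload": {"motion": [{"dx": 0, "dy": 0, "dz": -20, "wx": 0, "wy": 0, "wz": 0, "fingers": 255}, {"dx": 0, "dy": 0, "dz": -17, "wx": 0, "wy": 0, "wz": 0, "fingers": 255}, {"dx": 0, "dy": 0, "dz": -2, "wx": 0, "wy": 0, "wz": 0, "fingers": 255}, {"dx": 0, "dy": 0, "dz": -2, "wx": 0, "wy": 0, "wz": 0, "fingers": 255}, {"dx": 0, "dy": 0, "dz": -2, "wx": 0, "wy": 0, "wz": 0, "fingers": 255}, {"dx": 0, "dy": 0, "dz": 0, "wx": 0, "wy": 0, "wz": 0, "fingers": 255}]}}

```text
clock: 12.25
tool_pos: [0.5251, 0.1172, 0.0838]
tool_rot: [[1.0, -0.01, 0.001], [-0.01, -1.0, 0.0], [0.001, -0.0, -1.0]]
ft_force: [0.9, -0.3, 0.6]
opening: -0.0
```

Request:
{"api": "apply_moves", "payload": {"motion": [{"dx": 0, "dy": 0, "dz": -2, "wx": 0, "wy": 0, "wz": 0, "fingers": 255}, {"dx": 0, "dy": 0, "dz": -1.5, "wx": 0, "wy": 0, "wz": 0, "fingers": 255}, {"dx": 0, "dy": 0, "dz": 0, "wx": 0, "wy": 0, "wz": 0, "fingers": 255}]}}

```text
clock: 12.55
tool_pos: [0.5253, 0.1173, 0.0807]
tool_rot: [[1.0, -0.01, 0.001], [-0.01, -1.0, 0.001], [0.001, -0.001, -1.0]]
ft_force: [-1.4, 0.1, 4.0]
opening: 0.0002
```

Request:
{"api": "apply_moves", "payload": {"motion": [{"dx": 0, "dy": 0, "dz": -1, "wx": 0, "wy": 0, "wz": 0, "fingers": 255}, {"dx": 0, "dy": 0, "dz": -1, "wx": 0, "wy": 0, "wz": 0, "fingers": 255}, {"dx": 0, "dy": 0, "dz": 0, "wx": 0, "wy": 0, "wz": 0, "fingers": 255}]}}

```text
clock: 12.85
tool_pos: [0.5253, 0.1173, 0.0788]
tool_rot: [[1.0, -0.01, 0.002], [-0.01, -1.0, 0.001], [0.002, -0.001, -1.0]]
ft_force: [-1.1, -1.2, 5.6]
opening: -0.0
```

Request:
{"api": "apply_moves", "payload": {"motion": [{"dx": 0, "dy": 0, "dz": -1, "wx": 0, "wy": 0, "wz": 0, "fingers": 255}, {"dx": 0, "dy": 0, "dz": 0, "wx": 0, "wy": 0, "wz": 0, "fingers": 255}]}}

```text
clock: 13.05
tool_pos: [0.5253, 0.1173, 0.0781]
tool_rot: [[1.0, -0.01, 0.001], [-0.01, -1.0, 0.001], [0.001, -0.001, -1.0]]
ft_force: [-1.9, -1.5, 7.3]
opening: -0.0001
```

Request:
{"api": "apply_moves", "payload": {"motion": [{"dx": 0, "dy": 0, "dz": -1, "wx": 0, "wy": 0, "wz": 0, "fingers": 255}, {"dx": 0, "dy": 0, "dz": 0, "wx": 0, "wy": 0, "wz": 0, "fingers": 255}]}}

```text
clock: 13.25
tool_pos: [0.5254, 0.1173, 0.078]
tool_rot: [[1.0, -0.01, 0.001], [-0.01, -1.0, 0.002], [0.001, -0.002, -1.0]]
ft_force: [-4.8, -1.6, 16.6]
opening: -0.0001
```

Request:
{"api": "apply_moves", "payload": {"motion": [{"dx": 0, "dy": 0, "dz": -0.7, "wx": 0, "wy": 0, "wz": 0, "fingers": 255}, {"dx": 0, "dy": 0, "dz": 0, "wx": 0, "wy": 0, "wz": 0, "fingers": 255}, {"dx": 0, "dy": 0, "dz": 30, "wx": 0, "wy": 0, "wz": 0, "fingers": 255}, {"dx": 0, "dy": 0, "dz": 40, "wx": 0, "wy": 0, "wz": 0, "fingers": 255}, {"dx": -4, "dy": -26, "dz": 40, "wx": 0, "wy": 0, "wz": 1, "fingers": 0}, {"dx": -7, "dy": -45, "dz": 0, "wx": 0, "wy": 0, "wz": 1, "fingers": 0}, {"dx": -7, "dy": -45, "dz": 0, "wx": 0, "wy": 0, "wz": 1, "fingers": 0}, {"dx": -7, "dy": -45, "dz": 0, "wx": 0, "wy": 0, "wz": 2, "fingers": 0}, {"dx": -8, "dy": -45, "dz": 0, "wx": 0, "wy": 0, "wz": 2, "fingers": 0}, {"dx": -8, "dy": -45, "dz": 0, "wx": 0, "wy": 0, "wz": 2, "fingers": 0}, {"dx": -8, "dy": -45, "dz": 0, "wx": 0, "wy": 0, "wz": 1.6, "fingers": 0}, {"dx": -8, "dy": -45, "dz": 0, "wx": 0, "wy": 0, "wz": 0, "fingers": 0}]}}

```text
clock: 14.45
tool_pos: [0.4674, -0.2254, 0.1856]
tool_rot: [[0.985, 0.175, 0.002], [0.175, -0.985, 0.0], [0.002, 0.0, -1.0]]
ft_force: [-0.2, 0.4, 0.4]
opening: 0.0853
```

Request:
{"api": "apply_moves", "payload": {"motion": [{"dx": -8, "dy": -45, "dz": 0, "wx": 0, "wy": 0, "wz": 0, "fingers": 0}, {"dx": -5, "dy": -40, "dz": 0, "wx": 0, "wy": 0, "wz": 0, "fingers": 0}, {"dx": -3, "dy": -37, "dz": 0, "wx": 0, "wy": 0, "wz": 0, "fingers": 0}, {"dx": 0, "dy": 0, "dz": 0, "wx": 0, "wy": 0, "wz": 0, "fingers": 0}, {"dx": 0, "dy": 0, "dz": 0, "wx": 0, "wy": 0, "wz": 0, "fingers": 0}, {"dx": 0, "dy": 0, "dz": 0, "wx": 0, "wy": 0, "wz": 0, "fingers": 0}]}}

```text
clock: 15.05
tool_pos: [0.4522, -0.3443, 0.1849]
tool_rot: [[0.984, 0.176, 0.0], [0.176, -0.984, 0.001], [0.0, -0.001, -1.0]]
ft_force: [0.6, -0.4, -0.6]
opening: 0.0852
```

```bash
python3 look.py b8 ; python3 rect.py b8 b8r 0.060 .38 .54 -.4 -.24 4
python3 -c "
from h import *
f=imaging.grab_frame('top');save('t8',f)"
```

```text
15.05 [ 0.4522 -0.3443  0.1849] [[0.984, 0.176, 0.0], [0.176, -0.984, 0.001], [0.0, -0.001, -1.0]] 0.08517633831781865 [ 0.6 -0.4 -0.6]
(640, 640, 3)
```

View pics/b8r.png

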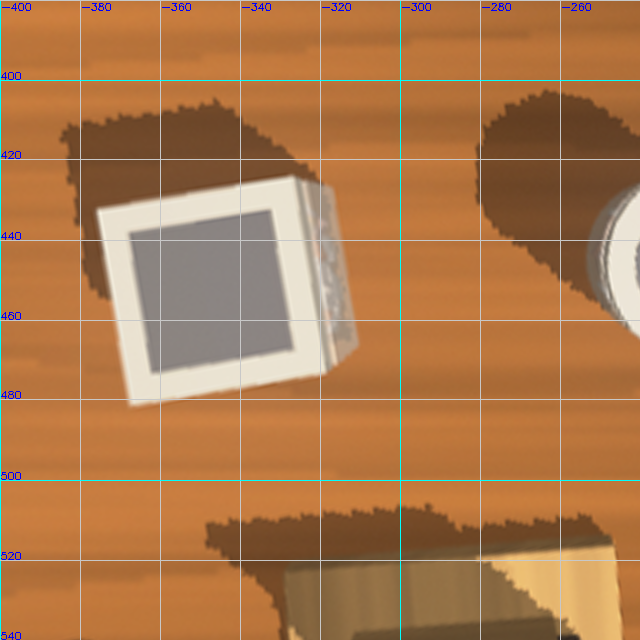

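View pics/t8.png

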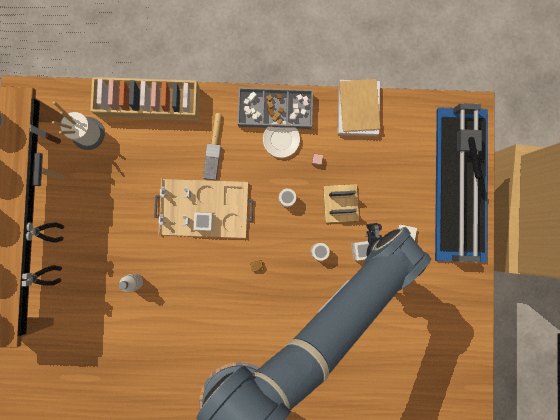

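Request:
{"api": "apply_moves", "payload": {"motion": [{"dx": 0, "dy": -2, "dz": -25, "wx": 0, "wy": 0, "wz": 0, "fingers": 60}, {"dx": 0, "dy": 0, "dz": -25, "wx": 0, "wy": 0, "wz": 0, "fingers": 60}, {"dx": 0, "dy": 0, "dz": -20, "wx": 0, "wy": 0, "wz": 0, "fingers": 60}, {"dx": 0, "dy": 0, "dz": 0, "wx": 0, "wy": 0, "wz": 0, "fingers": 60}]}}

```text
clock: 15.55
tool_pos: [0.4509, -0.3451, 0.1128]
tool_rot: [[0.984, 0.177, -0.004], [0.177, -0.984, 0.003], [-0.004, -0.004, -1.0]]
ft_force: [-0.7, 0.8, 0.4]
opening: 0.0653
```

Request:
{"api": "apply_moves", "payload": {"motion": [{"dx": 1, "dy": -1.5, "dz": -20, "wx": 0, "wy": 0, "wz": 0, "fingers": 60}, {"dx": 0, "dy": 0, "dz": -20, "wx": 0, "wy": 0, "wz": 0, "fingers": 60}, {"dx": 0, "dy": 0, "dz": -20, "wx": 0, "wy": 0, "wz": 0, "fingers": 60}, {"dx": 0, "dy": 0, "dz": -15, "wx": 0, "wy": 0, "wz": 0, "fingers": 60}, {"dx": 0, "dy": 0, "dz": -9, "wx": 0, "wy": 0, "wz": 0, "fingers": 60}, {"dx": 0, "dy": 0, "dz": 0, "wx": 0, "wy": 0, "wz": 0, "fingers": 255}, {"dx": 0, "dy": 0, "dz": 0, "wx": 0, "wy": 0, "wz": 0, "fingers": 255}, {"dx": 0, "dy": 0, "dz": 0, "wx": 0, "wy": 0, "wz": 0, "fingers": 255}, {"dx": 0, "dy": 0, "dz": 0, "wx": 0, "wy": 0, "wz": 0, "fingers": 255}, {"dx": 0, "dy": 0, "dz": 0, "wx": 0, "wy": 0, "wz": 0, "fingers": 255}]}}

```text
clock: 16.55
tool_pos: [0.4528, -0.3493, 0.0315]
tool_rot: [[0.985, 0.175, 0.001], [0.175, -0.985, -0.0], [0.0, 0.0, -1.0]]
ft_force: [-0.2, -0.4, -2.2]
opening: 0.0496
```

Request:
{"api": "apply_moves", "payload": {"motion": [{"dx": 0, "dy": 0, "dz": 10, "wx": 0, "wy": 0, "wz": 0, "fingers": 255}, {"dx": 0, "dy": 0, "dz": 30, "wx": 0, "wy": 0, "wz": 0, "fingers": 255}, {"dx": 0, "dy": 0, "dz": 35, "wx": 0, "wy": 0, "wz": 0, "fingers": 255}, {"dx": 0, "dy": 0, "dz": 25, "wx": 0, "wy": 0, "wz": 0, "fingers": 255}, {"dx": 10, "dy": 28, "dz": 0, "wx": 0, "wy": 0, "wz": -1.7, "fingers": 255}, {"dx": 15, "dy": 40, "dz": 0, "wx": 0, "wy": 0, "wz": -1, "fingers": 255}, {"dx": 15, "dy": 40, "dz": 0, "wx": 0, "wy": 0, "wz": -1, "fingers": 255}, {"dx": 15, "dy": 40, "dz": 0, "wx": 0, "wy": 0, "wz": -1, "fingers": 255}, {"dx": 15, "dy": 40, "dz": 0, "wx": 0, "wy": 0, "wz": -1, "fingers": 255}, {"dx": 15, "dy": 40, "dz": 0, "wx": 0, "wy": 0, "wz": -1, "fingers": 255}, {"dx": 15, "dy": 40, "dz": 0, "wx": 0, "wy": 0, "wz": -1, "fingers": 255}, {"dx": 15, "dy": 40, "dz": 0, "wx": 0, "wy": 0, "wz": -1, "fingers": 255}]}}

```text
clock: 17.75
tool_pos: [0.5681, -0.0396, 0.1321]
tool_rot: [[1.0, 0.023, 0.001], [0.023, -1.0, 0.0], [0.001, -0.0, -1.0]]
ft_force: [0.4, -0.3, -1.5]
opening: 0.0494
```

Request:
{"api": "apply_moves", "payload": {"motion": [{"dx": 15, "dy": 40, "dz": 0, "wx": 0, "wy": 0, "wz": -2, "fingers": 255}, {"dx": 15, "dy": 30, "dz": 0, "wx": 0, "wy": 0, "wz": 0, "fingers": 255}, {"dx": 5, "dy": 6, "dz": -20, "wx": 0, "wy": 0, "wz": 0, "fingers": 255}, {"dx": 0, "dy": 0, "dz": -20, "wx": 0, "wy": 0, "wz": 0, "fingers": 255}, {"dx": 0, "dy": 0, "dz": -20, "wx": 0, "wy": 0, "wz": 0, "fingers": 255}, {"dx": 0, "dy": 0, "dz": -12, "wx": 0, "wy": 0, "wz": 0, "fingers": 255}, {"dx": 0, "dy": 0, "dz": 0, "wx": 0, "wy": 0, "wz": 0, "fingers": 255}, {"dx": 0, "dy": 0, "dz": 0, "wx": 0, "wy": 0, "wz": 0, "fingers": 255}, {"dx": 0, "dy": 0, "dz": 0, "wx": 0, "wy": 0, "wz": 0, "fingers": 255}]}}

```text
clock: 18.65
tool_pos: [0.6036, 0.0345, 0.0604]
tool_rot: [[1.0, -0.012, 0.002], [-0.012, -1.0, 0.0], [0.002, -0.0, -1.0]]
ft_force: [0.8, 0.4, -1.8]
opening: 0.0496
```

```bash
cat > chk.py <<'E'
import sys
from h import *
n,z=sys.argv[1],float(sys.argv[2])
d=np.load(f'pics/{n}.npz');im=d['f'][180:270,190:360,::-1]; cv2.imwrite(f'pics/{n}c.png',cv2.resize(im,None,fx=4.5,fy=4.5,interpolation=cv2.INTER_CUBIC))
E
python3 look.py b9; python3 chk.py b9 0 
```

```text
18.65 [0.6036 0.0345 0.0604] [[1.0, -0.012, 0.002], [-0.012, -1.0, 0.0], [0.002, -0.0, -1.0]] 0.049573630280087516 [ 0.8  0.4 -1.8]
```

View pics/b9c.png

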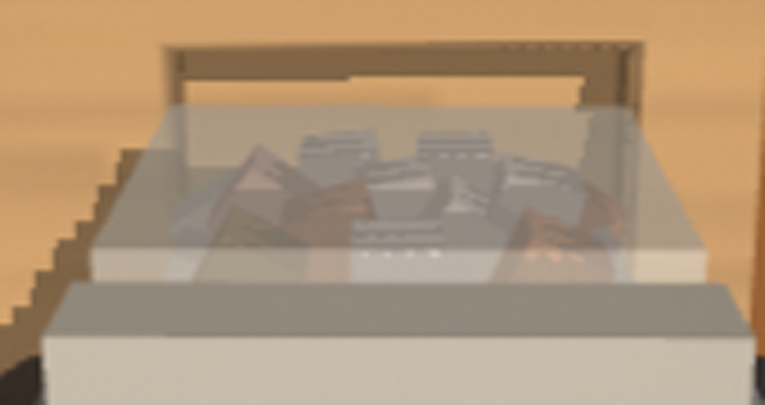

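View pics/b9.png

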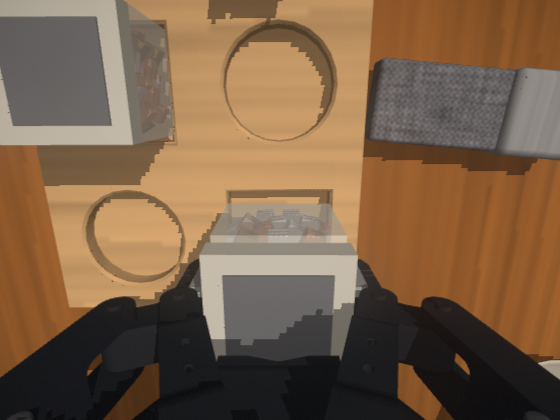

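```bash
cat > cmp.py <<'E'
import sys
from h import *
n=sys.argv[1]; a=list(map(float,sys.argv[2:]))  # nl nr nrow pl pr prow pz
d=np.load(f'pics/{n}.npz');cp=(d['K'],d['R'],d['t'])
N=ray(cp,[(a[0],a[2]),(a[1],a[2])],.016); P=ray(cp,[(a[3],a[5]),(a[4],a[5])],a[6])
print(N.round(4),P.round(4)); print('nest c',N.mean(0)-[0,.027,0],'pot c',P.mean(0)-[0,.025,0])
E
python3 cmp.py b9 226.7 332.9 189.8 227.8 330.4 203.1 .029; python3 cmp.py b6 226.2 334 196.4 227.8 330.4 205 .026
```

```text
[[0.5757 0.0643 0.016 ]
 [0.6315 0.0636 0.016 ]] [[0.578  0.0607 0.029 ]
 [0.6283 0.0601 0.029 ]]
nest c [0.60358978 0.03696264 0.016     ] pot c [0.60312452 0.03537622 0.029     ]
[[0.4968 0.145  0.016 ]
 [0.5521 0.1444 0.016 ]] [[0.499  0.1433 0.026 ]
 [0.5487 0.1428 0.026 ]]
nest c [0.52440758 0.11771939 0.016     ] pot c [0.52385697 0.11802957 0.026     ]
```

Shift dx +0.5, dy +1.5 and lower.

Request:
{"api": "apply_moves", "payload": {"motion": [{"dx": 0.5, "dy": 1.5, "dz": -8, "wx": 0, "wy": 0, "wz": 0, "fingers": 255}, {"dx": 0, "dy": 0, "dz": -5, "wx": 0, "wy": 0, "wz": 0, "fingers": 255}, {"dx": 0, "dy": 0, "dz": -5, "wx": 0, "wy": 0, "wz": 0, "fingers": 255}, {"dx": 0, "dy": 0, "dz": -4, "wx": 0, "wy": 0, "wz": 0, "fingers": 255}, {"dx": 0, "dy": 0, "dz": -1, "wx": 0, "wy": 0, "wz": 0, "fingers": 255}, {"dx": 0, "dy": 0, "dz": 0, "wx": 0, "wy": 0, "wz": 0, "fingers": 255}]}}

```text
clock: 19.3
tool_pos: [0.6029, 0.0363, 0.037]
tool_rot: [[1.0, -0.011, -0.001], [-0.011, -1.0, 0.001], [-0.001, -0.001, -1.0]]
ft_force: [-4.1, 0.6, 8.7]
opening: 0.0497
```

Request:
{"api": "apply_moves", "payload": {"motion": [{"dx": 0, "dy": 0, "dz": 0, "wx": 0, "wy": 0, "wz": 0, "fingers": 60}, {"dx": 0, "dy": 0, "dz": 0, "wx": 0, "wy": 0, "wz": 0, "fingers": 60}, {"dx": 0, "dy": 0, "dz": 0, "wx": 0, "wy": 0, "wz": 0, "fingers": 60}, {"dx": 0, "dy": 0, "dz": 20, "wx": 0, "wy": 0, "wz": 0, "fingers": 60}, {"dx": 0, "dy": 0, "dz": 30, "wx": 0, "wy": 0, "wz": 0, "fingers": 60}, {"dx": 0, "dy": 0, "dz": 30, "wx": 0, "wy": 0, "wz": 0, "fingers": 255}, {"dx": 0, "dy": 0, "dz": 9, "wx": 0, "wy": 0, "wz": 0, "fingers": 255}, {"dx": 0, "dy": 0, "dz": 0, "wx": 0, "wy": 0, "wz": 0, "fingers": 255}, {"dx": 0, "dy": 0, "dz": 0, "wx": 0, "wy": 0, "wz": 0, "fingers": 255}, {"dx": 0, "dy": 0, "dz": 0, "wx": 0, "wy": 0, "wz": 0, "fingers": 255}]}}

```text
clock: 20.3
tool_pos: [0.6022, 0.0364, 0.1235]
tool_rot: [[1.0, -0.011, -0.003], [-0.011, -1.0, -0.0], [-0.003, 0.0, -1.0]]
ft_force: [-0.5, -0.7, -0.1]
opening: -0.0
```

```bash
python3 look.py b10 
```

```text
20.3 [0.6022 0.0364 0.1235] [[1.0, -0.011, -0.003], [-0.011, -1.0, -0.0], [-0.003, 0.0, -1.0]] -4.662840486812557e-07 [-0.5 -0.7 -0.1]
```

View pics/b10.png

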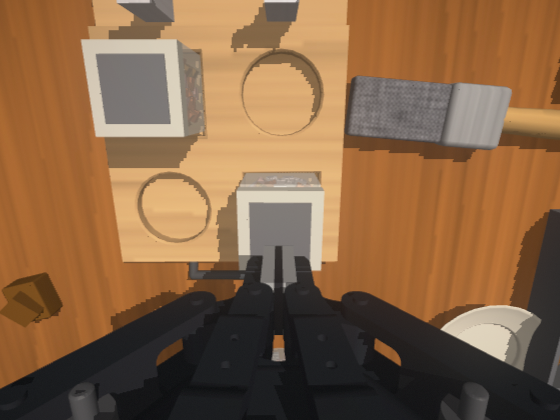

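Pot is seated. Press.

Request:
{"api": "apply_moves", "payload": {"motion": [{"dx": 0, "dy": 0, "dz": -20, "wx": 0, "wy": 0, "wz": 0, "fingers": 255}, {"dx": 0, "dy": 0, "dz": -16, "wx": 0, "wy": 0, "wz": 0, "fingers": 255}, {"dx": 0, "dy": 0, "dz": -2, "wx": 0, "wy": 0, "wz": 0, "fingers": 255}, {"dx": 0, "dy": 0, "dz": -2, "wx": 0, "wy": 0, "wz": 0, "fingers": 255}, {"dx": 0, "dy": 0, "dz": -2, "wx": 0, "wy": 0, "wz": 0, "fingers": 255}, {"dx": 0, "dy": 0, "dz": -1, "wx": 0, "wy": 0, "wz": 0, "fingers": 255}, {"dx": 0, "dy": 0, "dz": -1, "wx": 0, "wy": 0, "wz": 0, "fingers": 255}, {"dx": 0, "dy": 0, "dz": -1, "wx": 0, "wy": 0, "wz": 0, "fingers": 255}, {"dx": 0, "dy": 0, "dz": 0, "wx": 0, "wy": 0, "wz": 0, "fingers": 255}]}}

```text
clock: 21.25
tool_pos: [0.6028, 0.0361, 0.0812]
tool_rot: [[1.0, -0.012, -0.001], [-0.012, -1.0, 0.001], [-0.001, -0.001, -1.0]]
ft_force: [-3.2, 0.1, 5.6]
opening: 0.0003
```

Request:
{"api": "apply_moves", "payload": {"motion": [{"dx": 0, "dy": 0, "dz": -1, "wx": 0, "wy": 0, "wz": 0, "fingers": 255}, {"dx": 0, "dy": 0, "dz": 0, "wx": 0, "wy": 0, "wz": 0, "fingers": 255}]}}

```text
clock: 21.45
tool_pos: [0.6028, 0.0361, 0.0802]
tool_rot: [[1.0, -0.012, -0.001], [-0.012, -1.0, 0.001], [-0.001, -0.001, -1.0]]
ft_force: [-3.1, 0.1, 5.6]
opening: 0.0004
```

Request:
{"api": "apply_moves", "payload": {"motion": [{"dx": 0, "dy": 0, "dz": -1, "wx": 0, "wy": 0, "wz": 0, "fingers": 255}, {"dx": 0, "dy": 0, "dz": 0, "wx": 0, "wy": 0, "wz": 0, "fingers": 255}]}}

```text
clock: 21.65
tool_pos: [0.6028, 0.0361, 0.0792]
tool_rot: [[1.0, -0.012, -0.001], [-0.011, -1.0, 0.001], [-0.001, -0.001, -1.0]]
ft_force: [-3.4, -0.7, 6.4]
opening: -0.0
```

Request:
{"api": "apply_moves", "payload": {"motion": [{"dx": 0, "dy": 0, "dz": -1, "wx": 0, "wy": 0, "wz": 0, "fingers": 255}, {"dx": 0, "dy": 0, "dz": -1, "wx": 0, "wy": 0, "wz": 0, "fingers": 255}, {"dx": 0, "dy": 0, "dz": 0, "wx": 0, "wy": 0, "wz": 0, "fingers": 255}]}}

```text
clock: 21.95
tool_pos: [0.6028, 0.036, 0.0781]
tool_rot: [[1.0, -0.012, -0.001], [-0.012, -1.0, 0.001], [-0.001, -0.001, -1.0]]
ft_force: [-5.2, 0.2, 12.5]
opening: 0.0002
```

Request:
{"api": "apply_moves", "payload": {"motion": [{"dx": 0, "dy": 0, "dz": -0.7, "wx": 0, "wy": 0, "wz": 0, "fingers": 255}, {"dx": 0, "dy": 0, "dz": 0, "wx": 0, "wy": 0, "wz": 0, "fingers": 255}]}}

```text
clock: 22.15
tool_pos: [0.6029, 0.0361, 0.078]
tool_rot: [[1.0, -0.012, -0.001], [-0.012, -1.0, 0.002], [-0.001, -0.002, -1.0]]
ft_force: [-6.4, -0.3, 17.6]
opening: -0.0001
```

Request:
{"api": "apply_moves", "payload": {"motion": [{"dx": 0, "dy": 0, "dz": 30, "wx": 0, "wy": 0, "wz": 0, "fingers": 255}, {"dx": 0, "dy": 0, "dz": 40, "wx": 0, "wy": 0, "wz": 0, "fingers": 255}, {"dx": -7, "dy": -10, "dz": 37, "wx": 0, "wy": 0, "wz": -4.4, "fingers": 0}, {"dx": -20, "dy": -33, "dz": 0, "wx": 0, "wy": 0, "wz": -6, "fingers": 0}, {"dx": -20, "dy": -33, "dz": 0, "wx": 0, "wy": 0, "wz": -6, "fingers": 0}, {"dx": -20, "dy": -33, "dz": 0, "wx": 0, "wy": 0, "wz": -6, "fingers": 0}, {"dx": -20, "dy": -33, "dz": 0, "wx": 0, "wy": 0, "wz": -6, "fingers": 0}, {"dx": -20, "dy": -33, "dz": 0, "wx": 0, "wy": 0, "wz": -6, "fingers": 0}, {"dx": -20, "dy": -33, "dz": 0, "wx": 0, "wy": 0, "wz": -6, "fingers": 0}, {"dx": -20, "dy": -33, "dz": 0, "wx": 0, "wy": 0, "wz": -4, "fingers": 0}, {"dx": -10, "dy": -18, "dz": 0, "wx": 0, "wy": 0, "wz": 0, "fingers": 0}, {"dx": 0, "dy": 0, "dz": 0, "wx": 0, "wy": 0, "wz": 0, "fingers": 0}]}}

```text
clock: 23.35
tool_pos: [0.4443, -0.2258, 0.1832]
tool_rot: [[0.702, -0.712, 0.001], [-0.712, -0.702, -0.001], [0.001, -0.0, -1.0]]
ft_force: [0.4, 1.3, -0.7]
opening: 0.0854
```

Request:
{"api": "apply_moves", "payload": {"motion": [{"dx": 0, "dy": 0, "dz": 0, "wx": 0, "wy": 0, "wz": 0, "fingers": 0}, {"dx": 0, "dy": 0, "dz": 0, "wx": 0, "wy": 0, "wz": 0, "fingers": 0}]}}

```text
clock: 23.55
tool_pos: [0.4471, -0.2215, 0.1825]
tool_rot: [[0.708, -0.706, 0.0], [-0.706, -0.708, 0.001], [-0.0, -0.001, -1.0]]
ft_force: [0.5, -0.4, -0.9]
opening: 0.0851
```

```bash
python3 look.py c1 round_pot_1; python3 rect.py c1 c1r 0.060 .37 .53 -.3 -.14 4
```

```text
23.55 [ 0.4471 -0.2215  0.1825] [[0.708, -0.706, 0.0], [-0.706, -0.708, 0.001], [-0.0, -0.001, -1.0]] 0.0851007926269036 [ 0.5 -0.4 -0.9]
round_pot_1 [([0.4476, -0.2266, 0.0002], 0.66), ([0.6196, -0.2798, 0.0092], 0.28)]
(640, 639, 3)
```

View pics/c1r.png

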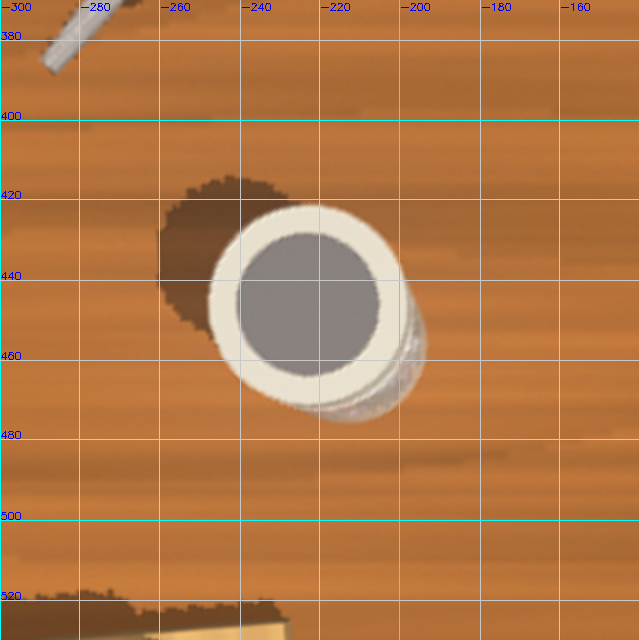

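View pics/c1.png

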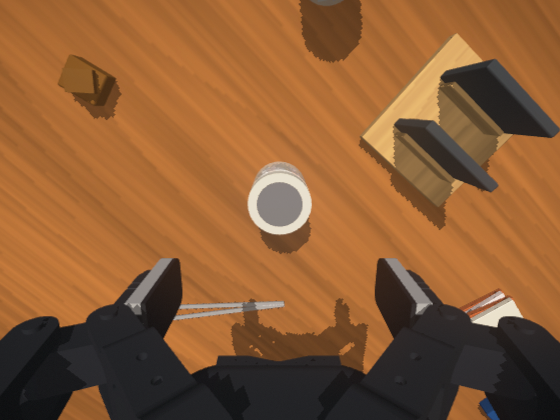

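Request:
{"api": "apply_moves", "payload": {"motion": [{"dx": -1, "dy": -1.4, "dz": -25, "wx": 0, "wy": 0, "wz": 0, "fingers": 0}, {"dx": 0, "dy": 0, "dz": -25, "wx": 0, "wy": 0, "wz": 0, "fingers": 0}, {"dx": 0, "dy": 0, "dz": -25, "wx": 0, "wy": 0, "wz": 0, "fingers": 0}, {"dx": 0, "dy": 0, "dz": -25, "wx": 0, "wy": 0, "wz": 0, "fingers": 0}, {"dx": 0, "dy": 0, "dz": -25, "wx": 0, "wy": 0, "wz": 0, "fingers": 0}, {"dx": 0, "dy": 0, "dz": -16, "wx": 0, "wy": 0, "wz": 0, "fingers": 0}, {"dx": 0, "dy": 0, "dz": -10, "wx": 0, "wy": 0, "wz": 0, "fingers": 0}, {"dx": 0, "dy": 0, "dz": 0, "wx": 0, "wy": 0, "wz": 0, "fingers": 100}, {"dx": 0, "dy": 0, "dz": 0, "wx": 0, "wy": 0, "wz": 0, "fingers": 255}, {"dx": 0, "dy": 0, "dz": 0, "wx": 0, "wy": 0, "wz": 0, "fingers": 255}, {"dx": 0, "dy": 0, "dz": 0, "wx": 0, "wy": 0, "wz": 0, "fingers": 255}, {"dx": 0, "dy": 0, "dz": 0, "wx": 0, "wy": 0, "wz": 0, "fingers": 255}]}}

```text
clock: 24.85
tool_pos: [0.4459, -0.2243, 0.0323]
tool_rot: [[0.707, -0.708, 0.002], [-0.708, -0.707, -0.0], [0.001, -0.001, -1.0]]
ft_force: [-0.9, 0.1, 6.0]
opening: 0.049
```

Request:
{"api": "apply_moves", "payload": {"motion": [{"dx": 0, "dy": 0, "dz": 0, "wx": 0, "wy": 0, "wz": 0, "fingers": 255}, {"dx": 0, "dy": 0, "dz": 0, "wx": 0, "wy": 0, "wz": 0, "fingers": 255}]}}

```text
clock: 25.05
tool_pos: [0.4459, -0.2243, 0.0323]
tool_rot: [[0.707, -0.708, 0.002], [-0.708, -0.707, 0.0], [0.001, -0.001, -1.0]]
ft_force: [-0.3, 1.1, 6.8]
opening: 0.0491
```

Request:
{"api": "apply_moves", "payload": {"motion": [{"dx": 0, "dy": 0, "dz": 10, "wx": 0, "wy": 0, "wz": 0, "fingers": 255}, {"dx": 0, "dy": 0, "dz": 30, "wx": 0, "wy": 0, "wz": 0, "fingers": 255}, {"dx": 0, "dy": 0, "dz": 35, "wx": 0, "wy": 0, "wz": 0, "fingers": 255}, {"dx": 0, "dy": 0, "dz": 25, "wx": 0, "wy": 0, "wz": 0, "fingers": 255}, {"dx": 10, "dy": 25, "dz": 0, "wx": 0, "wy": 0, "wz": 0, "fingers": 255}, {"dx": 18, "dy": 40, "dz": 0, "wx": 0, "wy": 0, "wz": 0, "fingers": 255}, {"dx": 18, "dy": 40, "dz": 0, "wx": 0, "wy": 0, "wz": 0, "fingers": 255}, {"dx": 18, "dy": 40, "dz": 0, "wx": 0, "wy": 0, "wz": 0, "fingers": 255}, {"dx": 18, "dy": 40, "dz": 0, "wx": 0, "wy": 0, "wz": 0, "fingers": 255}, {"dx": 18, "dy": 40, "dz": 0, "wx": 0, "wy": 0, "wz": 0, "fingers": 255}, {"dx": 18, "dy": 40, "dz": 0, "wx": 0, "wy": 0, "wz": 0, "fingers": 255}, {"dx": 18, "dy": 35, "dz": 0, "wx": 0, "wy": 0, "wz": 0, "fingers": 255}]}}

```text
clock: 26.25
tool_pos: [0.5813, 0.0785, 0.1317]
tool_rot: [[0.708, -0.707, -0.0], [-0.707, -0.708, 0.0], [-0.0, -0.0, -1.0]]
ft_force: [0.8, -1.2, -0.9]
opening: 0.0493
```

Request:
{"api": "apply_moves", "payload": {"motion": [{"dx": 15, "dy": 28, "dz": 0, "wx": 0, "wy": 0, "wz": 0, "fingers": 255}, {"dx": 6, "dy": 12, "dz": 0, "wx": 0, "wy": 0, "wz": 0, "fingers": 255}, {"dx": 0, "dy": 0, "dz": -20, "wx": 0, "wy": 0, "wz": 0, "fingers": 255}, {"dx": 0, "dy": 0, "dz": -20, "wx": 0, "wy": 0, "wz": 0, "fingers": 255}, {"dx": 0, "dy": 0, "dz": -20, "wx": 0, "wy": 0, "wz": 0, "fingers": 255}, {"dx": 0, "dy": 0, "dz": -12, "wx": 0, "wy": 0, "wz": 0, "fingers": 255}, {"dx": 0, "dy": 0, "dz": 0, "wx": 0, "wy": 0, "wz": 0, "fingers": 255}, {"dx": 0, "dy": 0, "dz": 0, "wx": 0, "wy": 0, "wz": 0, "fingers": 255}, {"dx": 0, "dy": 0, "dz": 0, "wx": 0, "wy": 0, "wz": 0, "fingers": 255}]}}

```text
clock: 27.15
tool_pos: [0.6029, 0.1155, 0.0606]
tool_rot: [[0.706, -0.708, 0.002], [-0.708, -0.706, 0.0], [0.001, -0.001, -1.0]]
ft_force: [0.7, 0.5, -1.2]
opening: 0.0491
```

```bash
python3 look.py c2; python3 chk.py c2 0 
```

```text
27.15 [0.6029 0.1155 0.0606] [[0.706, -0.708, 0.002], [-0.708, -0.706, 0.0], [0.001, -0.001, -1.0]] 0.049139933443937286 [ 0.7  0.5 -1.2]
```

View pics/c2c.png

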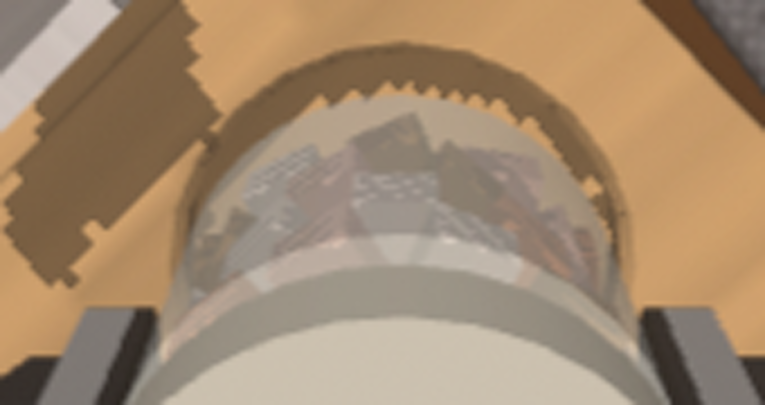

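View pics/c2.png

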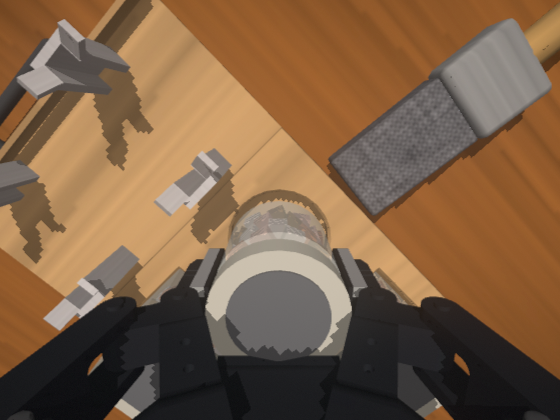

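```bash
python3 - <<'E'
from h import *
d=np.load('pics/c2.npz');cp=(d['K'],d['R'],d['t'])
u=np.array([.707,.707,0])
print(ray(cp,(279.7,189.8),.016)-.027*u, ray(cp,(280,201),.0283)-.025*u)
E
```

```text
[[0.60448484 0.11639619 0.016     ]] [[0.60402414 0.11581962 0.0283    ]]
```

Within 1 mm; shift (+0.4,+0.5) and lower.

Request:
{"api": "apply_moves", "payload": {"motion": [{"dx": 0.4, "dy": 0.5, "dz": -8, "wx": 0, "wy": 0, "wz": 0, "fingers": 255}, {"dx": 0, "dy": 0, "dz": -5, "wx": 0, "wy": 0, "wz": 0, "fingers": 255}, {"dx": 0, "dy": 0, "dz": -5, "wx": 0, "wy": 0, "wz": 0, "fingers": 255}, {"dx": 0, "dy": 0, "dz": -4, "wx": 0, "wy": 0, "wz": 0, "fingers": 255}, {"dx": 0, "dy": 0, "dz": -0.5, "wx": 0, "wy": 0, "wz": 0, "fingers": 255}, {"dx": 0, "dy": 0, "dz": 0, "wx": 0, "wy": 0, "wz": 0, "fingers": 255}]}}

```text
clock: 27.8
tool_pos: [0.6024, 0.1164, 0.0384]
tool_rot: [[0.706, -0.708, -0.001], [-0.708, -0.706, 0.002], [-0.002, -0.0, -1.0]]
ft_force: [-5.3, 0.6, 12.3]
opening: 0.0495
```

Request:
{"api": "apply_moves", "payload": {"motion": [{"dx": 0, "dy": 0, "dz": 0.5, "wx": 0, "wy": 0, "wz": 0, "fingers": 70}, {"dx": 0, "dy": 0, "dz": 0, "wx": 0, "wy": 0, "wz": 0, "fingers": 70}, {"dx": 0, "dy": 0, "dz": 0, "wx": 0, "wy": 0, "wz": 0, "fingers": 70}, {"dx": 0, "dy": 0, "dz": 20, "wx": 0, "wy": 0, "wz": 0, "fingers": 70}, {"dx": 0, "dy": 0, "dz": 30, "wx": 0, "wy": 0, "wz": 0, "fingers": 70}, {"dx": 0, "dy": 0, "dz": 30, "wx": 0, "wy": 0, "wz": 0, "fingers": 255}, {"dx": 1, "dy": 0.5, "dz": 8, "wx": 0, "wy": 0, "wz": 0, "fingers": 255}, {"dx": 0, "dy": 0, "dz": 0, "wx": 0, "wy": 0, "wz": 0, "fingers": 255}, {"dx": 0, "dy": 0, "dz": 0, "wx": 0, "wy": 0, "wz": 0, "fingers": 255}, {"dx": 0, "dy": 0, "dz": 0, "wx": 0, "wy": 0, "wz": 0, "fingers": 255}]}}

```text
clock: 28.8
tool_pos: [0.6026, 0.117, 0.1239]
tool_rot: [[0.707, -0.708, -0.003], [-0.708, -0.707, -0.001], [-0.001, 0.002, -1.0]]
ft_force: [-0.1, -0.5, -0.2]
opening: -0.0
```

```bash
python3 look.py c3 
```

```text
28.8 [0.6026 0.117  0.1239] [[0.707, -0.708, -0.003], [-0.708, -0.707, -0.001], [-0.001, 0.002, -1.0]] -4.560930188286806e-05 [-0.1 -0.5 -0.2]
```

View pics/c3.png

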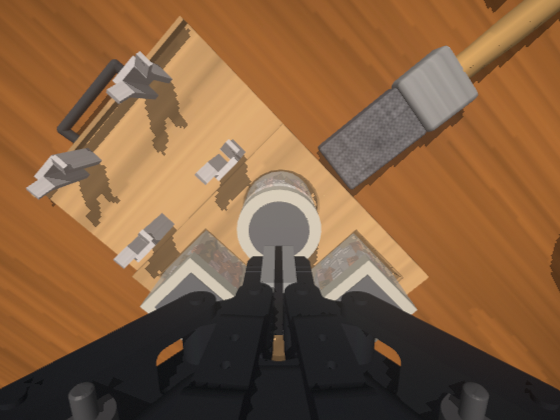

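Request:
{"api": "apply_moves", "payload": {"motion": [{"dx": 0, "dy": 0, "dz": -20, "wx": 0, "wy": 0, "wz": 0, "fingers": 255}, {"dx": 0, "dy": 0, "dz": -16, "wx": 0, "wy": 0, "wz": 0, "fingers": 255}, {"dx": 0, "dy": 0, "dz": -2, "wx": 0, "wy": 0, "wz": 0, "fingers": 255}, {"dx": 0, "dy": 0, "dz": -2, "wx": 0, "wy": 0, "wz": 0, "fingers": 255}, {"dx": 0, "dy": 0, "dz": -2, "wx": 0, "wy": 0, "wz": 0, "fingers": 255}, {"dx": 0, "dy": 0, "dz": -1, "wx": 0, "wy": 0, "wz": 0, "fingers": 255}, {"dx": 0, "dy": 0, "dz": -1, "wx": 0, "wy": 0, "wz": 0, "fingers": 255}, {"dx": 0, "dy": 0, "dz": -1, "wx": 0, "wy": 0, "wz": 0, "fingers": 255}, {"dx": 0, "dy": 0, "dz": -1, "wx": 0, "wy": 0, "wz": 0, "fingers": 255}, {"dx": 0, "dy": 0, "dz": 0, "wx": 0, "wy": 0, "wz": 0, "fingers": 255}]}}

```text
clock: 29.85
tool_pos: [0.6035, 0.1166, 0.0807]
tool_rot: [[0.706, -0.708, -0.0], [-0.708, -0.706, 0.001], [-0.001, -0.0, -1.0]]
ft_force: [-2.5, 0.5, 5.7]
opening: -0.0002
```

Request:
{"api": "apply_moves", "payload": {"motion": [{"dx": 0, "dy": 0, "dz": -1, "wx": 0, "wy": 0, "wz": 0, "fingers": 255}, {"dx": 0, "dy": 0, "dz": -1, "wx": 0, "wy": 0, "wz": 0, "fingers": 255}, {"dx": 0, "dy": 0, "dz": 0, "wx": 0, "wy": 0, "wz": 0, "fingers": 255}]}}

```text
clock: 30.15
tool_pos: [0.6035, 0.1166, 0.0787]
tool_rot: [[0.706, -0.708, -0.0], [-0.708, -0.706, 0.001], [-0.001, -0.0, -1.0]]
ft_force: [-2.9, -0.2, 6.1]
opening: -0.0
```

Request:
{"api": "apply_moves", "payload": {"motion": [{"dx": 0, "dy": 0, "dz": -1, "wx": 0, "wy": 0, "wz": 0, "fingers": 255}, {"dx": 0, "dy": 0, "dz": 0, "wx": 0, "wy": 0, "wz": 0, "fingers": 255}]}}

```text
clock: 30.35
tool_pos: [0.6035, 0.1166, 0.0781]
tool_rot: [[0.706, -0.708, -0.0], [-0.708, -0.706, 0.001], [-0.001, -0.001, -1.0]]
ft_force: [-4.6, 0.4, 8.0]
opening: -0.0006
```

Request:
{"api": "apply_moves", "payload": {"motion": [{"dx": 0, "dy": 0, "dz": -1, "wx": 0, "wy": 0, "wz": 0, "fingers": 255}, {"dx": 0, "dy": 0, "dz": 0, "wx": 0, "wy": 0, "wz": 0, "fingers": 255}, {"dx": 0, "dy": 0, "dz": 30, "wx": 0, "wy": 0, "wz": 0, "fingers": 255}, {"dx": 0, "dy": 0, "dz": 40, "wx": 0, "wy": 0, "wz": 0, "fingers": 255}, {"dx": 0, "dy": -10, "dz": 37, "wx": 0, "wy": 0, "wz": 0, "fingers": 0}, {"dx": -1, "dy": -35, "dz": 0, "wx": 0, "wy": 0, "wz": 0, "fingers": 0}, {"dx": -1, "dy": -40, "dz": 0, "wx": 0, "wy": 0, "wz": 0, "fingers": 0}, {"dx": -1, "dy": -40, "dz": 0, "wx": 0, "wy": 0, "wz": 0, "fingers": 0}, {"dx": -1, "dy": -40, "dz": 0, "wx": 0, "wy": 0, "wz": 0, "fingers": 0}, {"dx": 0, "dy": -40, "dz": 0, "wx": 0, "wy": 0, "wz": 0, "fingers": 0}, {"dx": 0, "dy": -25, "dz": 0, "wx": 0, "wy": 0, "wz": 0, "fingers": 0}, {"dx": 0, "dy": -10, "dz": 0, "wx": 0, "wy": 0, "wz": 0, "fingers": 0}]}}

```text
clock: 31.55
tool_pos: [0.5991, -0.127, 0.1834]
tool_rot: [[0.703, -0.711, 0.001], [-0.711, -0.703, -0.001], [0.002, -0.0, -1.0]]
ft_force: [-1.3, -0.1, -0.4]
opening: 0.0855
```

Request:
{"api": "apply_moves", "payload": {"motion": [{"dx": 0, "dy": 0, "dz": 0, "wx": 0, "wy": 0, "wz": 0, "fingers": 0}, {"dx": 0, "dy": 0, "dz": 0, "wx": 0, "wy": 0, "wz": 0, "fingers": 0}, {"dx": 0, "dy": 0, "dz": 0, "wx": 0, "wy": 0, "wz": 0, "fingers": 0}]}}

```text
clock: 31.85
tool_pos: [0.6001, -0.1207, 0.1821]
tool_rot: [[0.709, -0.705, -0.0], [-0.705, -0.709, 0.001], [-0.001, -0.001, -1.0]]
ft_force: [-0.5, 0.1, -0.3]
opening: 0.0852
```

```bash
python3 look.py c4; python3 rect.py c4 c4r 0.060 .53 .69 -.2 -.04 4
```

```text
31.85 [ 0.6001 -0.1207  0.1821] [[0.709, -0.705, -0.0], [-0.705, -0.709, 0.001], [-0.001, -0.001, -1.0]] 0.08522367696046558 [-0.5  0.1 -0.3]
(639, 640, 3)
```

View pics/c4r.png

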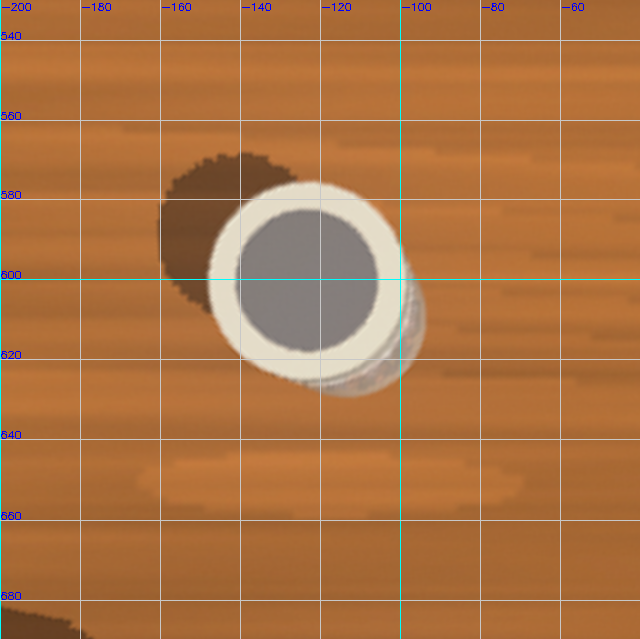

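View pics/c4.png

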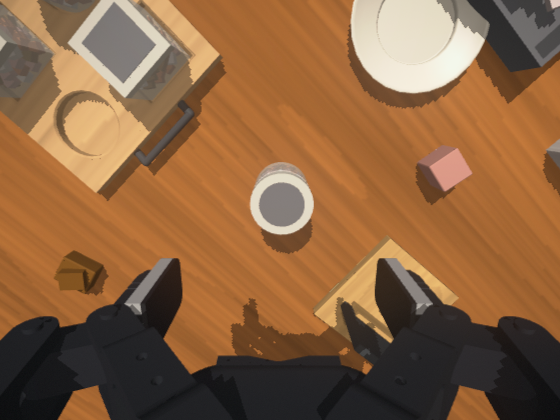

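Request:
{"api": "apply_moves", "payload": {"motion": [{"dx": 0, "dy": -1.5, "dz": -25, "wx": 0, "wy": 0, "wz": 0, "fingers": 0}, {"dx": 0, "dy": 0, "dz": -25, "wx": 0, "wy": 0, "wz": 0, "fingers": 0}, {"dx": 0, "dy": 0, "dz": -25, "wx": 0, "wy": 0, "wz": 0, "fingers": 0}, {"dx": 0, "dy": 0, "dz": -25, "wx": 0, "wy": 0, "wz": 0, "fingers": 0}, {"dx": 0, "dy": 0, "dz": -25, "wx": 0, "wy": 0, "wz": 0, "fingers": 0}, {"dx": 0, "dy": 0, "dz": -16, "wx": 0, "wy": 0, "wz": 0, "fingers": 0}, {"dx": 0, "dy": 0, "dz": -9, "wx": 0, "wy": 0, "wz": 0, "fingers": 0}, {"dx": 0, "dy": 0, "dz": 0, "wx": 0, "wy": 0, "wz": 0, "fingers": 100}, {"dx": 0, "dy": 0, "dz": 0, "wx": 0, "wy": 0, "wz": 0, "fingers": 255}, {"dx": 0, "dy": 0, "dz": 0, "wx": 0, "wy": 0, "wz": 0, "fingers": 255}, {"dx": 0, "dy": 0, "dz": 0, "wx": 0, "wy": 0, "wz": 0, "fingers": 255}, {"dx": 0, "dy": 0, "dz": 0, "wx": 0, "wy": 0, "wz": 0, "fingers": 255}]}}

```text
clock: 33.1
tool_pos: [0.6005, -0.125, 0.0337]
tool_rot: [[0.706, -0.708, 0.002], [-0.708, -0.706, -0.0], [0.002, -0.002, -1.0]]
ft_force: [0.1, 0.1, 5.2]
opening: 0.0494
```

Request:
{"api": "apply_moves", "payload": {"motion": [{"dx": 0, "dy": 0, "dz": 0, "wx": 0, "wy": 0, "wz": 0, "fingers": 255}, {"dx": 0, "dy": 0, "dz": 0, "wx": 0, "wy": 0, "wz": 0, "fingers": 255}]}}

```text
clock: 33.3
tool_pos: [0.6005, -0.1249, 0.0337]
tool_rot: [[0.706, -0.708, 0.002], [-0.708, -0.706, -0.0], [0.002, -0.002, -1.0]]
ft_force: [-1.2, 0.1, 6.3]
opening: 0.0495
```

Request:
{"api": "apply_moves", "payload": {"motion": [{"dx": 0, "dy": 0, "dz": 10, "wx": 0, "wy": 0, "wz": 0, "fingers": 255}, {"dx": 0, "dy": 0, "dz": 30, "wx": 0, "wy": 0, "wz": 0, "fingers": 255}, {"dx": 0, "dy": 0, "dz": 35, "wx": 0, "wy": 0, "wz": 0, "fingers": 255}, {"dx": -10, "dy": 20, "dz": 25, "wx": 0, "wy": 0, "wz": 0, "fingers": 255}, {"dx": -16, "dy": 35, "dz": 0, "wx": 0, "wy": 0, "wz": 0, "fingers": 255}, {"dx": -16, "dy": 35, "dz": 0, "wx": 0, "wy": 0, "wz": 0, "fingers": 255}, {"dx": -16, "dy": 35, "dz": 0, "wx": 0, "wy": 0, "wz": 0, "fingers": 255}, {"dx": -12, "dy": 24, "dz": 0, "wx": 0, "wy": 0, "wz": 0, "fingers": 255}, {"dx": -7, "dy": 13, "dz": 0, "wx": 0, "wy": 0, "wz": 0, "fingers": 255}, {"dx": 0, "dy": 0, "dz": -20, "wx": 0, "wy": 0, "wz": 0, "fingers": 255}, {"dx": 0, "dy": 0, "dz": -20, "wx": 0, "wy": 0, "wz": 0, "fingers": 255}, {"dx": 0, "dy": 0, "dz": -20, "wx": 0, "wy": 0, "wz": 0, "fingers": 255}]}}

```text
clock: 34.5
tool_pos: [0.5223, 0.0379, 0.0722]
tool_rot: [[0.707, -0.707, 0.0], [-0.707, -0.707, 0.001], [-0.0, -0.001, -1.0]]
ft_force: [0.3, -0.0, -0.9]
opening: 0.0491
```

Request:
{"api": "apply_moves", "payload": {"motion": [{"dx": 0, "dy": 0, "dz": -12, "wx": 0, "wy": 0, "wz": 0, "fingers": 255}, {"dx": 0, "dy": 0, "dz": 0, "wx": 0, "wy": 0, "wz": 0, "fingers": 255}, {"dx": 0, "dy": 0, "dz": 0, "wx": 0, "wy": 0, "wz": 0, "fingers": 255}, {"dx": 0, "dy": 0, "dz": 0, "wx": 0, "wy": 0, "wz": 0, "fingers": 255}]}}

```text
clock: 34.9
tool_pos: [0.5233, 0.0372, 0.0613]
tool_rot: [[0.706, -0.708, 0.002], [-0.708, -0.706, 0.0], [0.001, -0.001, -1.0]]
ft_force: [-0.5, 0.2, -0.8]
opening: 0.0489
```

```bash
python3 look.py c5; python3 chk.py c5 0 
```

```text
34.9 [0.5233 0.0372 0.0613] [[0.706, -0.708, 0.002], [-0.708, -0.706, 0.0], [0.001, -0.001, -1.0]] 0.048891052620257267 [-0.5  0.2 -0.8]
```

View pics/c5c.png

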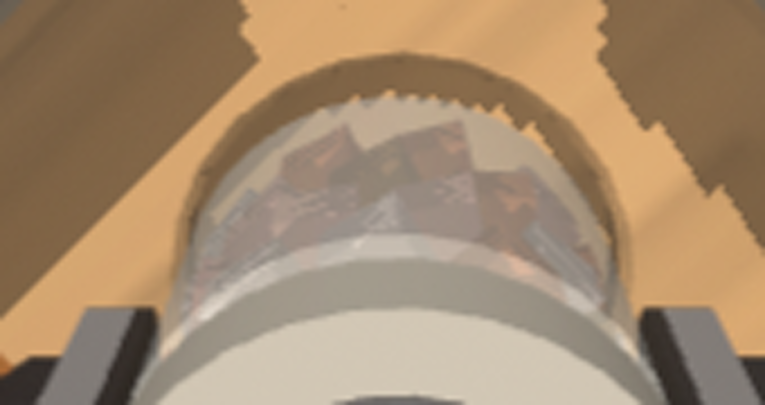

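```bash
python3 - <<'E'
from h import *
d=np.load('pics/c5.npz');cp=(d['K'],d['R'],d['t'])
u=np.array([.707,.707,0])
print(ray(cp,(279.6,192),.016)-.027*u, ray(cp,(279.8,201.5),.0276)-.025*u)
E
```

```text
[[0.52381384 0.03716588 0.016     ]] [[0.52383545 0.03712668 0.0276    ]]
```

Request:
{"api": "apply_moves", "payload": {"motion": [{"dx": 0, "dy": 0, "dz": -8, "wx": 0, "wy": 0, "wz": 0, "fingers": 255}]}}

```text
clock: 35.05
tool_pos: [0.5239, 0.0375, 0.0536]
tool_rot: [[0.707, -0.708, 0.003], [-0.708, -0.707, 0.001], [0.002, -0.003, -1.0]]
ft_force: [0.3, 0.0, -1.8]
opening: 0.0489
```

Aligned. Lower and release.

Request:
{"api": "apply_moves", "payload": {"motion": [{"dx": 0, "dy": 0, "dz": -5, "wx": 0, "wy": 0, "wz": 0, "fingers": 255}, {"dx": 0, "dy": 0, "dz": -4, "wx": 0, "wy": 0, "wz": 0, "fingers": 255}, {"dx": 0, "dy": 0, "dz": -4, "wx": 0, "wy": 0, "wz": 0, "fingers": 255}, {"dx": 0, "dy": 0, "dz": -0.5, "wx": 0, "wy": 0, "wz": 0, "fingers": 255}, {"dx": 0, "dy": 0, "dz": 0, "wx": 0, "wy": 0, "wz": 0, "fingers": 255}]}}

```text
clock: 35.55
tool_pos: [0.5224, 0.0374, 0.0394]
tool_rot: [[0.706, -0.708, -0.001], [-0.708, -0.706, 0.001], [-0.001, -0.0, -1.0]]
ft_force: [-3.7, 0.9, 7.2]
opening: 0.049
```

Request:
{"api": "apply_moves", "payload": {"motion": [{"dx": 0, "dy": 0, "dz": 0, "wx": 0, "wy": 0, "wz": 0, "fingers": 70}, {"dx": 0, "dy": 0, "dz": 0, "wx": 0, "wy": 0, "wz": 0, "fingers": 70}, {"dx": 0, "dy": 0, "dz": 0, "wx": 0, "wy": 0, "wz": 0, "fingers": 70}, {"dx": 0, "dy": 0, "dz": 20, "wx": 0, "wy": 0, "wz": 0, "fingers": 70}, {"dx": 0, "dy": 0, "dz": 30, "wx": 0, "wy": 0, "wz": 0, "fingers": 70}, {"dx": 0, "dy": 0, "dz": 30, "wx": 0, "wy": 0, "wz": 0, "fingers": 255}, {"dx": 0, "dy": 0, "dz": 5, "wx": 0, "wy": 0, "wz": 0, "fingers": 255}, {"dx": 0, "dy": 0, "dz": 0, "wx": 0, "wy": 0, "wz": 0, "fingers": 255}, {"dx": 0, "dy": 0, "dz": 0, "wx": 0, "wy": 0, "wz": 0, "fingers": 255}, {"dx": 0, "dy": 0, "dz": 0, "wx": 0, "wy": 0, "wz": 0, "fingers": 255}]}}

```text
clock: 36.55
tool_pos: [0.5217, 0.0375, 0.1228]
tool_rot: [[0.707, -0.708, -0.002], [-0.708, -0.707, -0.001], [-0.001, 0.002, -1.0]]
ft_force: [-0.3, -0.3, -0.0]
opening: 0.0003
```

```bash
python3 look.py c6 
```

```text
36.55 [0.5217 0.0375 0.1228] [[0.707, -0.708, -0.002], [-0.708, -0.707, -0.001], [-0.001, 0.002, -1.0]] 0.00026101731027316073 [-0.3 -0.3 -0. ]
```

View pics/c6.png

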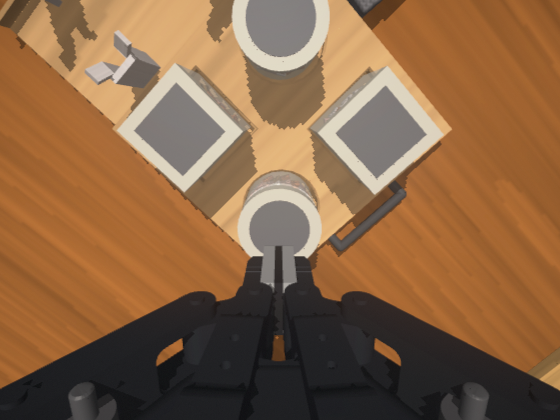

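Request:
{"api": "apply_moves", "payload": {"motion": [{"dx": 1, "dy": 0, "dz": -20, "wx": 0, "wy": 0, "wz": 0, "fingers": 255}, {"dx": 0, "dy": 0, "dz": -15, "wx": 0, "wy": 0, "wz": 0, "fingers": 255}, {"dx": 0, "dy": 0, "dz": -2, "wx": 0, "wy": 0, "wz": 0, "fingers": 255}, {"dx": 0, "dy": 0, "dz": -2, "wx": 0, "wy": 0, "wz": 0, "fingers": 255}, {"dx": 0, "dy": 0, "dz": -2, "wx": 0, "wy": 0, "wz": 0, "fingers": 255}, {"dx": 0, "dy": 0, "dz": -1, "wx": 0, "wy": 0, "wz": 0, "fingers": 255}, {"dx": 0, "dy": 0, "dz": -1, "wx": 0, "wy": 0, "wz": 0, "fingers": 255}, {"dx": 0, "dy": 0, "dz": -1, "wx": 0, "wy": 0, "wz": 0, "fingers": 255}, {"dx": 0, "dy": 0, "dz": -1, "wx": 0, "wy": 0, "wz": 0, "fingers": 255}, {"dx": 0, "dy": 0, "dz": 0, "wx": 0, "wy": 0, "wz": 0, "fingers": 255}]}}

```text
clock: 37.6
tool_pos: [0.5239, 0.0372, 0.0799]
tool_rot: [[0.706, -0.708, 0.001], [-0.708, -0.706, 0.001], [0.0, -0.001, -1.0]]
ft_force: [-1.9, 0.2, 6.1]
opening: 0.0001
```

Request:
{"api": "apply_moves", "payload": {"motion": [{"dx": 0, "dy": 0, "dz": -1, "wx": 0, "wy": 0, "wz": 0, "fingers": 255}, {"dx": 0, "dy": 0, "dz": -1, "wx": 0, "wy": 0, "wz": 0, "fingers": 255}, {"dx": 0, "dy": 0, "dz": 0, "wx": 0, "wy": 0, "wz": 0, "fingers": 255}]}}

```text
clock: 37.9
tool_pos: [0.5239, 0.0371, 0.0781]
tool_rot: [[0.706, -0.708, 0.001], [-0.708, -0.706, 0.001], [0.0, -0.001, -1.0]]
ft_force: [-2.4, -0.1, 7.3]
opening: 0.0002
```

Request:
{"api": "apply_moves", "payload": {"motion": [{"dx": 0, "dy": 0, "dz": -1, "wx": 0, "wy": 0, "wz": 0, "fingers": 255}, {"dx": 0, "dy": 0, "dz": 0, "wx": 0, "wy": 0, "wz": 0, "fingers": 255}]}}

```text
clock: 38.1
tool_pos: [0.524, 0.0371, 0.078]
tool_rot: [[0.706, -0.708, 0.001], [-0.708, -0.706, 0.002], [-0.001, -0.002, -1.0]]
ft_force: [-5.9, -0.0, 17.1]
opening: 0.0003
```

Request:
{"api": "apply_moves", "payload": {"motion": [{"dx": 0, "dy": 0, "dz": -1, "wx": 0, "wy": 0, "wz": 0, "fingers": 255}, {"dx": 0, "dy": 0, "dz": 0, "wx": 0, "wy": 0, "wz": 0, "fingers": 255}]}}

```text
clock: 38.3
tool_pos: [0.5241, 0.037, 0.0779]
tool_rot: [[0.706, -0.708, 0.001], [-0.708, -0.706, 0.003], [-0.002, -0.003, -1.0]]
ft_force: [-9.1, 0.4, 25.2]
opening: 0.0002
```

Request:
{"api": "apply_moves", "payload": {"motion": [{"dx": 0, "dy": 0, "dz": 30, "wx": 0, "wy": 0, "wz": 0, "fingers": 255}, {"dx": 0, "dy": 0, "dz": 40, "wx": 0, "wy": 0, "wz": 6, "fingers": 255}, {"dx": 7, "dy": 22, "dz": 40, "wx": 0, "wy": 0, "wz": 7, "fingers": 165}, {"dx": 7, "dy": 22, "dz": 40, "wx": 0, "wy": 0, "wz": 7, "fingers": 165}, {"dx": 7, "dy": 22, "dz": 20, "wx": 0, "wy": 0, "wz": 7, "fingers": 165}, {"dx": 7, "dy": 22, "dz": 0, "wx": 0, "wy": 0, "wz": 7, "fingers": 165}, {"dx": 7, "dy": 22, "dz": 0, "wx": 0, "wy": 0, "wz": 7, "fingers": 165}, {"dx": 6, "dy": 22, "dz": 0, "wx": 0, "wy": 0, "wz": 3.5, "fingers": 165}, {"dx": 0, "dy": 0, "dz": 0, "wx": 0, "wy": 0, "wz": 0, "fingers": 165}, {"dx": 0, "dy": 0, "dz": 0, "wx": 0, "wy": 0, "wz": 0, "fingers": 165}, {"dx": 0, "dy": 0, "dz": 0, "wx": 0, "wy": 0, "wz": 0, "fingers": 165}]}}

```text
clock: 39.4
tool_pos: [0.5644, 0.1679, 0.2448]
tool_rot: [[1.0, -0.012, -0.0], [-0.012, -1.0, -0.001], [-0.0, 0.001, -1.0]]
ft_force: [-0.1, -0.5, -1.0]
opening: 0.0298
```

```bash
python3 look.py d1 slot_1; python3 rect.py d1 d1r 0.054 .48 .65 .13 .29 4;python3 rect.py d1 d1f 0.006 .48 .65 .13 .29 4
```

```text
39.4 [0.5644 0.1679 0.2448] [[1.0, -0.012, -0.0], [-0.012, -1.0, -0.001], [-0.0, 0.001, -1.0]] 0.02976185675448521 [-0.1 -0.5 -1. ]
slot_1 [([0.522, 0.2016, 0.0028], 0.77), ([0.6067, 0.2043, 0.0053], 0.72)]
(680, 639, 3)
(680, 639, 3)
```

View pics/d1.png

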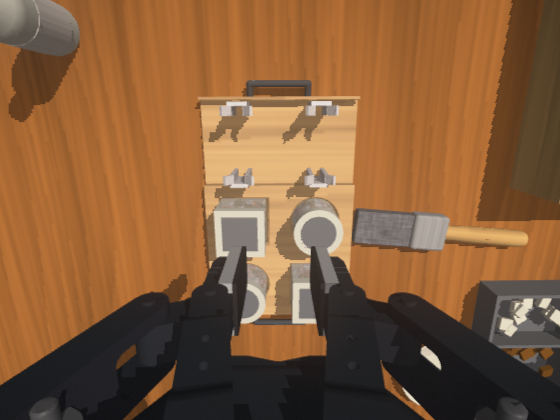

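View pics/d1r.png

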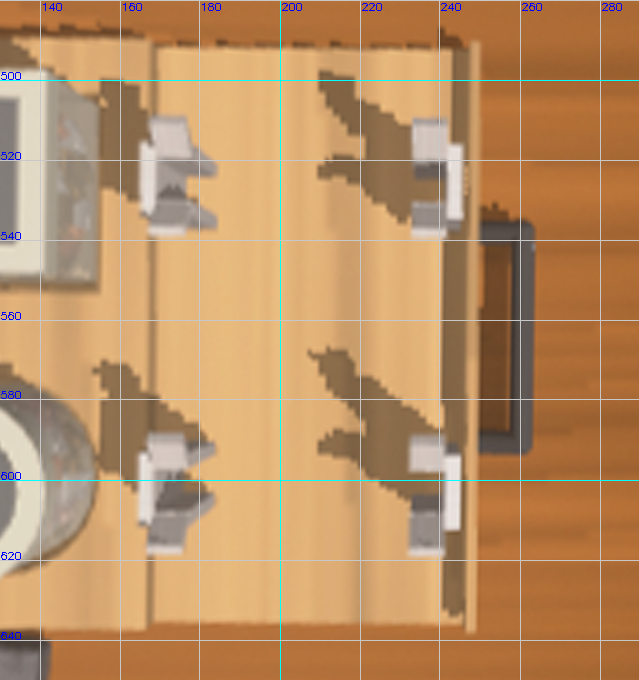

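View pics/d1f.png

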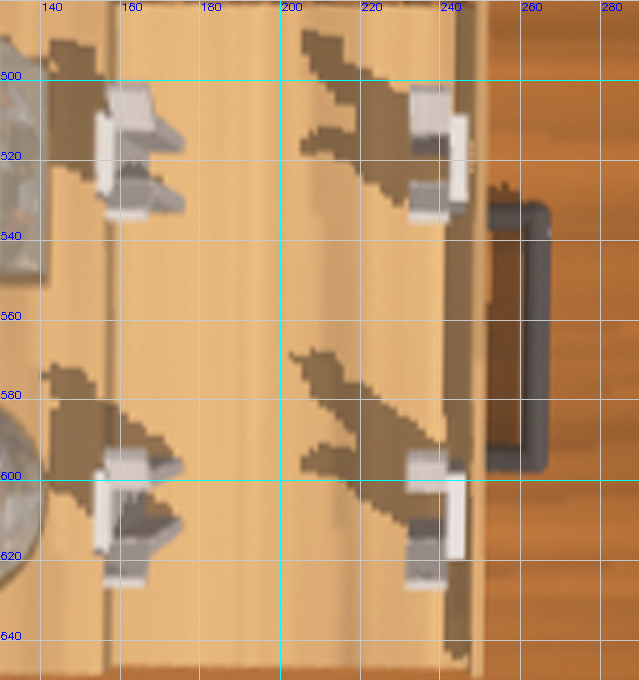

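Request:
{"api": "apply_moves", "payload": {"motion": [{"dx": 2, "dy": -30, "dz": 0, "wx": 0, "wy": 0, "wz": 1, "fingers": 165}, {"dx": 2, "dy": -45, "dz": 0, "wx": 0, "wy": 0, "wz": 1, "fingers": 165}, {"dx": 2, "dy": -45, "dz": 0, "wx": 0, "wy": 0, "wz": 1, "fingers": 165}, {"dx": 2, "dy": -45, "dz": 0, "wx": 0, "wy": 0, "wz": 1, "fingers": 165}, {"dx": 3, "dy": -45, "dz": 0, "wx": 0, "wy": 0, "wz": 1, "fingers": 165}, {"dx": 3, "dy": -45, "dz": 0, "wx": 0, "wy": 0, "wz": 0, "fingers": 165}, {"dx": 3, "dy": -45, "dz": 0, "wx": 0, "wy": 0, "wz": 0, "fingers": 165}, {"dx": 3, "dy": -45, "dz": 0, "wx": 0, "wy": 0, "wz": 0, "fingers": 165}, {"dx": 3, "dy": -45, "dz": 0, "wx": 0, "wy": 0, "wz": 0, "fingers": 165}, {"dx": 3, "dy": -30, "dz": 0, "wx": 0, "wy": 0, "wz": 0, "fingers": 165}, {"dx": 2, "dy": -20, "dz": 0, "wx": 0, "wy": 0, "wz": 0, "fingers": 165}, {"dx": 0, "dy": 0, "dz": 0, "wx": 0, "wy": 0, "wz": 0, "fingers": 165}]}}

```text
clock: 40.7
tool_pos: [0.5908, -0.2754, 0.2452]
tool_rot: [[0.998, 0.07, -0.0], [0.07, -0.998, -0.003], [-0.0, 0.003, -1.0]]
ft_force: [-1.0, -0.6, -0.2]
opening: 0.0301
```

Request:
{"api": "apply_moves", "payload": {"motion": [{"dx": 0, "dy": 0, "dz": 0, "wx": 0, "wy": 0, "wz": 0, "fingers": 165}, {"dx": 0, "dy": 0, "dz": 0, "wx": 0, "wy": 0, "wz": 0, "fingers": 165}, {"dx": 0, "dy": 0, "dz": 0, "wx": 0, "wy": 0, "wz": 0, "fingers": 165}]}}

```text
clock: 41.0
tool_pos: [0.593, -0.2689, 0.2449]
tool_rot: [[0.997, 0.08, 0.0], [0.08, -0.997, 0.001], [0.0, -0.001, -1.0]]
ft_force: [-0.4, 0.1, 0.1]
opening: 0.0303
```

```bash
python3 look.py d2 slate_1; python3 rect.py d2 d2r 0.078 .53 .66 -.35 -.21 4.5
```

```text
41.0 [ 0.593  -0.2689  0.2449] [[0.997, 0.08, 0.0], [0.08, -0.997, 0.001], [0.0, -0.001, -1.0]] 0.03031928240146335 [-0.4  0.1  0.1]
slate_1 [([0.6167, -0.2797, 0.0117], 0.87), ([0.5586, -0.2826, 0.0131], 0.65)]
(585, 629, 3)
```

View pics/d2.png

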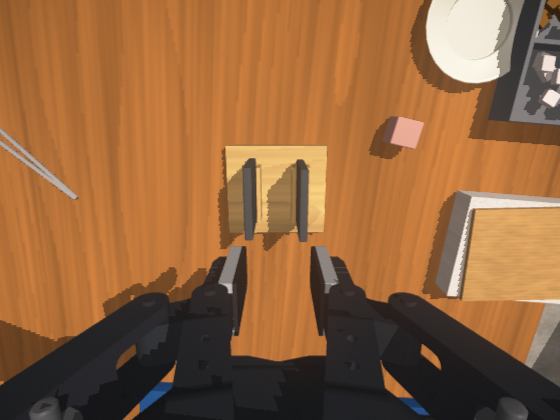

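View pics/d2r.png

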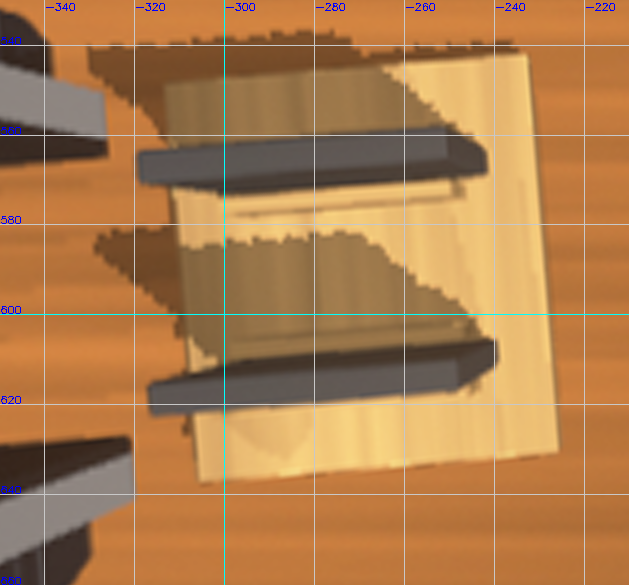

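Request:
{"api": "apply_moves", "payload": {"motion": [{"dx": 12, "dy": -7, "dz": -25, "wx": 0, "wy": 0, "wz": 0, "fingers": 165}, {"dx": 11, "dy": -6, "dz": -25, "wx": 0, "wy": 0, "wz": 0, "fingers": 165}, {"dx": 0, "dy": 0, "dz": -25, "wx": 0, "wy": 0, "wz": 0, "fingers": 165}, {"dx": 0, "dy": 0, "dz": -25, "wx": 0, "wy": 0, "wz": 0, "fingers": 165}, {"dx": 0, "dy": 0, "dz": -25, "wx": 0, "wy": 0, "wz": 0, "fingers": 165}, {"dx": 0, "dy": 0, "dz": -5, "wx": 0, "wy": 0, "wz": 0, "fingers": 165}, {"dx": 0, "dy": 0, "dz": 0, "wx": 0, "wy": 0, "wz": 0, "fingers": 165}, {"dx": 0, "dy": 0, "dz": 0, "wx": 0, "wy": 0, "wz": 0, "fingers": 165}]}}

```text
clock: 41.9
tool_pos: [0.6164, -0.284, 0.1164]
tool_rot: [[0.997, 0.078, 0.002], [0.078, -0.997, -0.001], [0.002, 0.001, -1.0]]
ft_force: [1.4, -0.7, 0.7]
opening: 0.0303
```

```bash
python3 look.py d3
```

```text
41.9 [ 0.6164 -0.284   0.1164] [[0.997, 0.078, 0.002], [0.078, -0.997, -0.001], [0.002, 0.001, -1.0]] 0.030266491072467913 [ 1.4 -0.7  0.7]
```

View pics/d3.png

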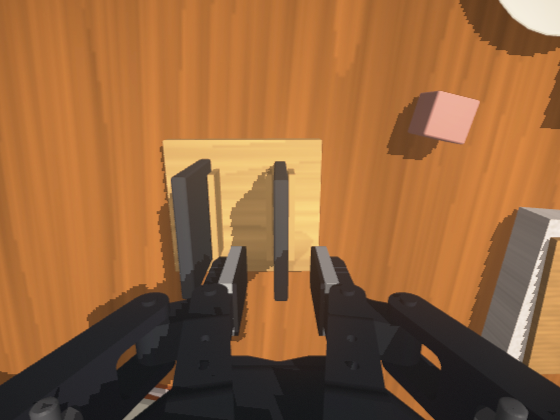

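Request:
{"api": "apply_moves", "payload": {"motion": [{"dx": 0, "dy": 1, "dz": -18, "wx": 0, "wy": 0, "wz": 0, "fingers": 165}, {"dx": 0, "dy": 0, "dz": -18, "wx": 0, "wy": 0, "wz": 0, "fingers": 165}, {"dx": 0, "dy": 0, "dz": -12, "wx": 0, "wy": 0, "wz": 0, "fingers": 165}, {"dx": 0, "dy": 0, "dz": -4, "wx": 0, "wy": 0, "wz": 0, "fingers": 165}, {"dx": 0, "dy": 0, "dz": 0, "wx": 0, "wy": 0, "wz": 0, "fingers": 255}, {"dx": 0, "dy": 0, "dz": 0, "wx": 0, "wy": 0, "wz": 0, "fingers": 255}, {"dx": 0, "dy": 0, "dz": 0, "wx": 0, "wy": 0, "wz": 0, "fingers": 255}, {"dx": 0, "dy": 0, "dz": 0, "wx": 0, "wy": 0, "wz": 0, "fingers": 255}, {"dx": 0, "dy": 0, "dz": 0, "wx": 0, "wy": 0, "wz": 0, "fingers": 255}], "force": 40}}

```text
clock: 42.85
tool_pos: [0.616, -0.2828, 0.0634]
tool_rot: [[0.997, 0.078, 0.001], [0.078, -0.997, -0.0], [0.001, 0.001, -1.0]]
ft_force: [0.7, 0.8, -0.9]
opening: 0.0075
```

Request:
{"api": "apply_moves", "payload": {"motion": [{"dx": 0, "dy": 0, "dz": 10, "wx": 0, "wy": 0, "wz": 0, "fingers": 255}, {"dx": 0, "dy": 0, "dz": 25, "wx": 0, "wy": 0, "wz": 0, "fingers": 255}, {"dx": 0, "dy": 0, "dz": 30, "wx": 0, "wy": 0, "wz": 0, "fingers": 255}, {"dx": 0, "dy": 0, "dz": 25, "wx": 0, "wy": 0, "wz": 0, "fingers": 255}, {"dx": 0, "dy": 25, "dz": 0, "wx": 0, "wy": 0, "wz": 0, "fingers": 255}, {"dx": -1, "dy": 38, "dz": 0, "wx": 0, "wy": 0, "wz": -1, "fingers": 255}, {"dx": -1, "dy": 40, "dz": 0, "wx": 0, "wy": 0, "wz": -1, "fingers": 255}, {"dx": -1, "dy": 40, "dz": 0, "wx": 0, "wy": 0, "wz": -1, "fingers": 255}, {"dx": -1, "dy": 40, "dz": 0, "wx": 0, "wy": 0, "wz": -1, "fingers": 255}, {"dx": -1, "dy": 40, "dz": 0, "wx": 0, "wy": 0, "wz": -1, "fingers": 255}, {"dx": -1, "dy": 40, "dz": 0, "wx": 0, "wy": 0, "wz": 0, "fingers": 255}, {"dx": -1, "dy": 40, "dz": 0, "wx": 0, "wy": 0, "wz": 0, "fingers": 255}]}}

```text
clock: 44.05
tool_pos: [0.608, 0.0216, 0.1538]
tool_rot: [[1.0, -0.01, -0.0], [-0.01, -1.0, 0.0], [-0.0, -0.0, -1.0]]
ft_force: [1.1, -0.5, -0.8]
opening: 0.0072
```

Request:
{"api": "apply_moves", "payload": {"motion": [{"dx": -1, "dy": 40, "dz": 0, "wx": 0, "wy": 0, "wz": 0, "fingers": 255}, {"dx": -1, "dy": 40, "dz": 0, "wx": 0, "wy": 0, "wz": 0, "fingers": 255}, {"dx": -1, "dy": 40, "dz": 0, "wx": 0, "wy": 0, "wz": 0, "fingers": 255}, {"dx": -1, "dy": 30, "dz": 0, "wx": 0, "wy": 0, "wz": 0, "fingers": 255}, {"dx": -0.5, "dy": 20, "dz": 0, "wx": 0, "wy": 0, "wz": 0, "fingers": 255}, {"dx": 0, "dy": 14, "dz": 0, "wx": 0, "wy": 0, "wz": 0, "fingers": 255}, {"dx": 0, "dy": 0, "dz": -10, "wx": 0, "wy": 0, "wz": 0, "fingers": 255}, {"dx": 0, "dy": 0, "dz": 0, "wx": 0, "wy": 0, "wz": 0, "fingers": 255}, {"dx": 0, "dy": 0, "dz": 0, "wx": 0, "wy": 0, "wz": 0, "fingers": 255}, {"dx": 0, "dy": 0, "dz": 0, "wx": 0, "wy": 0, "wz": 0, "fingers": 255}]}}

```text
clock: 45.05
tool_pos: [0.6044, 0.2024, 0.1431]
tool_rot: [[1.0, -0.012, 0.0], [-0.012, -1.0, -0.001], [0.0, 0.001, -1.0]]
ft_force: [-1.1, 0.5, -1.0]
opening: 0.0072
```

```bash
python3 look.py d4; python3 -c "
from h import *
f=imaging.grab_frame('side');save('s4',cv2.resize(f[140:240,180:320],None,fx=5,fy=5,interpolation=cv2.INTER_CUBIC))"
```

```text
45.05 [0.6044 0.2024 0.1431] [[1.0, -0.012, 0.0], [-0.012, -1.0, -0.001], [0.0, 0.001, -1.0]] 0.007225210398458522 [-1.1  0.5 -1. ]
```

View pics/d4.png

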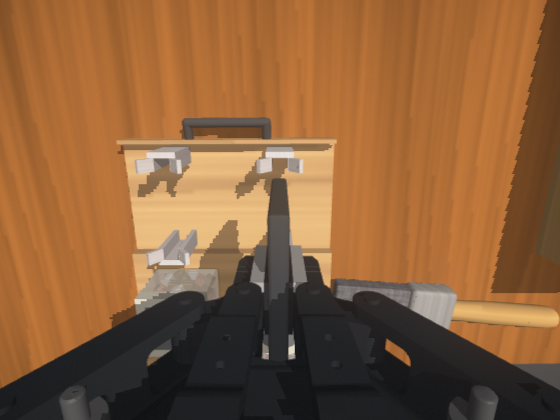

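View pics/s4.png

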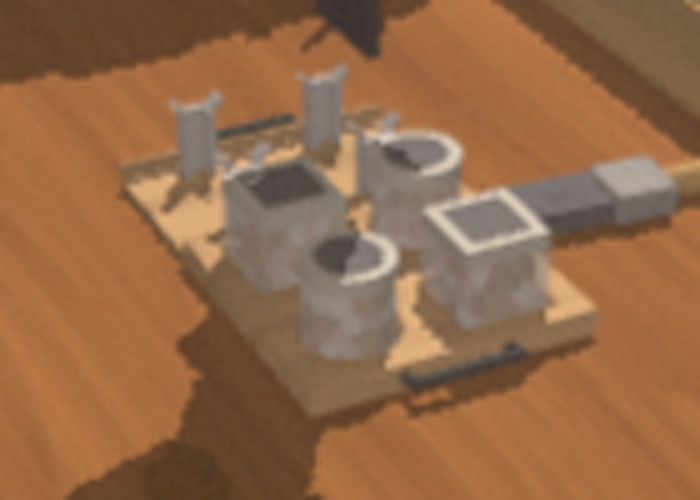

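Request:
{"api": "apply_moves", "payload": {"motion": [{"dx": 0, "dy": 2, "dz": -15, "wx": 0, "wy": 0, "wz": 0, "fingers": 255}, {"dx": 0, "dy": 0, "dz": -14, "wx": 0, "wy": 0, "wz": 0, "fingers": 255}, {"dx": 0, "dy": 0, "dz": 0, "wx": 0, "wy": 0, "wz": 0, "fingers": 255}, {"dx": 0, "dy": 0, "dz": 0, "wx": 0, "wy": 0, "wz": 0, "fingers": 255}]}}

```text
clock: 45.55
tool_pos: [0.6036, 0.2062, 0.1129]
tool_rot: [[1.0, -0.01, -0.002], [-0.01, -1.0, -0.001], [-0.002, 0.001, -1.0]]
ft_force: [0.3, -0.2, -0.9]
opening: 0.0074
```

```bash
python3 look.py d5; python3 -c "
from h import *
d=np.load('pics/d5.npz');im=d['f'][100:280,200:360,::-1]; cv2.imwrite('pics/d5c.png',cv2.resize(im,None,fx=3.3,fy=3.3,interpolation=cv2.INTER_CUBIC))"
```

```text
45.55 [0.6036 0.2062 0.1129] [[1.0, -0.01, -0.002], [-0.01, -1.0, -0.001], [-0.002, 0.001, -1.0]] 0.007374773205901179 [ 0.3 -0.2 -0.9]
```

View pics/d5c.png

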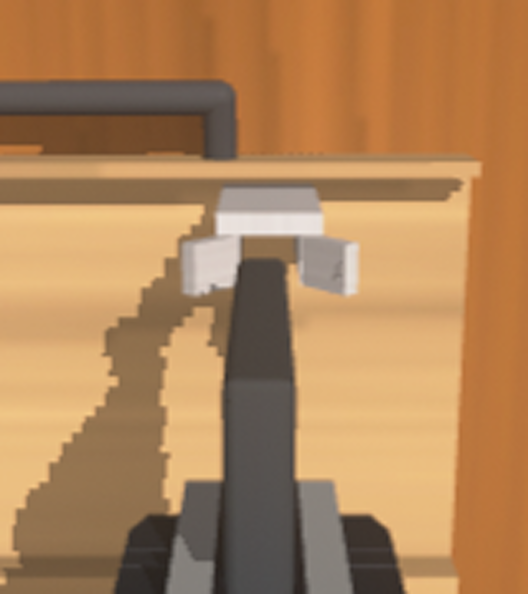

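```bash
python3 - <<'E'
from h import *
d=np.load('pics/d5.npz');cp=(d['K'],d['R'],d['t'])
print(ray(cp,(279.5,178.2),.0615),ray(cp,(281.8,171.2),.054), ray(cp,(281.8,164),.054))
E
```

```text
[[0.60328271 0.24036954 0.0615    ]] [[0.60461026 0.2428322  0.054     ]] [[0.6046371  0.24689947 0.054     ]]
```

Request:
{"api": "apply_moves", "payload": {"motion": [{"dx": 1.2, "dy": 0, "dz": 0, "wx": 0, "wy": 0, "wz": 0, "fingers": 255}, {"dx": 0, "dy": 0, "dz": -3, "wx": 0, "wy": 0, "wz": 0, "fingers": 255}, {"dx": 0, "dy": 0, "dz": 0, "wx": 0, "wy": 0, "wz": 0, "fingers": 255}, {"dx": 0, "dy": 0, "dz": 0, "wx": 0, "wy": 0, "wz": 0, "fingers": 255}]}}

```text
clock: 46.0
tool_pos: [0.6053, 0.2064, 0.111]
tool_rot: [[1.0, -0.01, 0.0], [-0.01, -1.0, 0.0], [0.0, -0.0, -1.0]]
ft_force: [-0.9, -0.1, -1.7]
opening: 0.0074
```

```bash
python3 look.py d6; python3 -c "
from h import *
d=np.load('pics/d6.npz');im=d['f'][100:280,200:360,::-1]; cv2.imwrite('pics/d6c.png',cv2.resize(im,None,fx=3.3,fy=3.3,interpolation=cv2.INTER_CUBIC))"
```

```text
46.0 [0.6053 0.2064 0.111 ] [[1.0, -0.01, 0.0], [-0.01, -1.0, 0.0], [0.0, -0.0, -1.0]] 0.007428412957244422 [-0.9 -0.1 -1.7]
```

View pics/d6c.png

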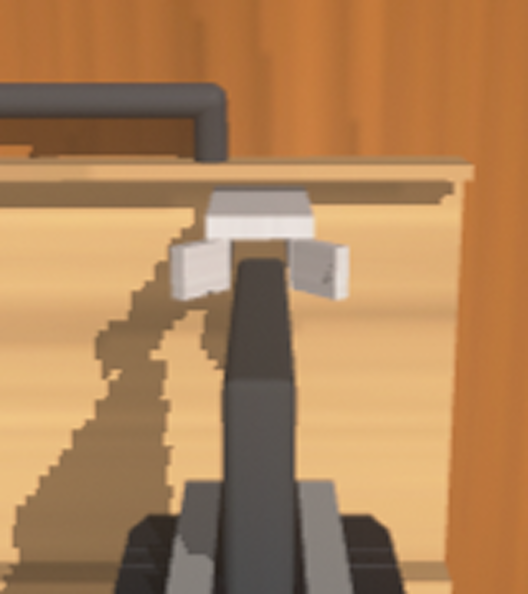

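Request:
{"api": "apply_moves", "payload": {"motion": [{"dx": -0.5, "dy": -0.7, "dz": -3, "wx": 0, "wy": 0, "wz": 0, "fingers": 255}, {"dx": 0, "dy": 0, "dz": -4, "wx": 0, "wy": 0, "wz": 0, "fingers": 255}, {"dx": 0, "dy": 0, "dz": -4, "wx": 0, "wy": 0, "wz": 0, "fingers": 255}, {"dx": 0, "dy": 0, "dz": -4, "wx": 0, "wy": 0, "wz": 0, "fingers": 255}, {"dx": 0, "dy": 0, "dz": 0, "wx": 0, "wy": 0, "wz": 0, "fingers": 255}]}}

```text
clock: 46.55
tool_pos: [0.6043, 0.2056, 0.095]
tool_rot: [[1.0, -0.01, -0.001], [-0.01, -1.0, -0.0], [-0.001, 0.001, -1.0]]
ft_force: [-0.5, 0.1, -1.1]
opening: 0.0072
```

Request:
{"api": "apply_moves", "payload": {"motion": [{"dx": 0, "dy": 0, "dz": -4, "wx": 0, "wy": 0, "wz": 0, "fingers": 255}, {"dx": 0, "dy": 0, "dz": -4, "wx": 0, "wy": 0, "wz": 0, "fingers": 255}, {"dx": 0, "dy": 0, "dz": 0, "wx": 0, "wy": 0, "wz": 0, "fingers": 255}]}}

```text
clock: 46.85
tool_pos: [0.6044, 0.2056, 0.0872]
tool_rot: [[1.0, -0.01, -0.001], [-0.01, -1.0, -0.0], [-0.001, 0.0, -1.0]]
ft_force: [-0.3, -0.1, -0.8]
opening: 0.0075
```

Free of contact; continuing down.

Request:
{"api": "apply_moves", "payload": {"motion": [{"dx": 0, "dy": 0, "dz": -5, "wx": 0, "wy": 0, "wz": 0, "fingers": 255}, {"dx": 0, "dy": 0, "dz": -5, "wx": 0, "wy": 0, "wz": 0, "fingers": 255}, {"dx": 0, "dy": 0, "dz": -5, "wx": 0, "wy": 0, "wz": 0, "fingers": 255}, {"dx": 0, "dy": 0, "dz": -5, "wx": 0, "wy": 0, "wz": 0, "fingers": 255}, {"dx": 0, "dy": 0, "dz": 0, "wx": 0, "wy": 0, "wz": 0, "fingers": 255}]}}

```text
clock: 47.35
tool_pos: [0.6042, 0.2056, 0.067]
tool_rot: [[1.0, -0.009, -0.001], [-0.009, -1.0, -0.001], [-0.001, 0.001, -1.0]]
ft_force: [-0.0, 0.5, -1.4]
opening: 0.0077
```

Request:
{"api": "apply_moves", "payload": {"motion": [{"dx": 0, "dy": 0, "dz": -4, "wx": 0, "wy": 0, "wz": 0, "fingers": 255}, {"dx": 0, "dy": 0, "dz": -4, "wx": 0, "wy": 0, "wz": 0, "fingers": 255}, {"dx": 0, "dy": 0, "dz": -2, "wx": 0, "wy": 0, "wz": 0, "fingers": 255}, {"dx": 0, "dy": 0, "dz": 0, "wx": 0, "wy": 0, "wz": 0, "fingers": 255}]}}

```text
clock: 47.75
tool_pos: [0.6045, 0.2057, 0.0575]
tool_rot: [[1.0, -0.009, -0.001], [-0.009, -1.0, -0.0], [-0.001, 0.0, -1.0]]
ft_force: [-1.4, 0.4, -0.3]
opening: 0.0074
```

Request:
{"api": "apply_moves", "payload": {"motion": [{"dx": 0, "dy": 0, "dz": -1, "wx": 0, "wy": 0, "wz": 0, "fingers": 255}, {"dx": 0, "dy": 0, "dz": 0, "wx": 0, "wy": 0, "wz": 0, "fingers": 255}]}}

```text
clock: 47.95
tool_pos: [0.6048, 0.2057, 0.057]
tool_rot: [[1.0, -0.01, 0.0], [-0.01, -1.0, 0.0], [0.0, -0.0, -1.0]]
ft_force: [-0.8, 0.2, -1.0]
opening: 0.0075
```

Request:
{"api": "apply_moves", "payload": {"motion": [{"dx": 0, "dy": 0, "dz": 0, "wx": 0, "wy": 0, "wz": 0, "fingers": 165}, {"dx": 0, "dy": 0, "dz": 0, "wx": 0, "wy": 0, "wz": 0, "fingers": 165}, {"dx": 0, "dy": 0, "dz": 0, "wx": 0, "wy": 0, "wz": 0, "fingers": 165}, {"dx": 0, "dy": 0, "dz": 15, "wx": 0, "wy": 0, "wz": 0, "fingers": 165}, {"dx": 0, "dy": 0, "dz": 25, "wx": 0, "wy": 0, "wz": 0, "fingers": 165}, {"dx": 0, "dy": 0, "dz": 40, "wx": 0, "wy": 0, "wz": 0, "fingers": 165}, {"dx": 0, "dy": 0, "dz": 40, "wx": 0, "wy": 0, "wz": 0, "fingers": 165}, {"dx": 0, "dy": 0, "dz": 40, "wx": 0, "wy": 0, "wz": 0, "fingers": 165}, {"dx": 0, "dy": 0, "dz": 0, "wx": 0, "wy": 0, "wz": 0, "fingers": 165}, {"dx": 0, "dy": 0, "dz": 0, "wx": 0, "wy": 0, "wz": 0, "fingers": 165}]}}

```text
clock: 48.95
tool_pos: [0.6053, 0.2057, 0.2189]
tool_rot: [[1.0, -0.01, 0.003], [-0.01, -1.0, 0.002], [0.003, -0.002, -1.0]]
ft_force: [-0.3, -0.5, -0.8]
opening: 0.0296
```

```bash
python3 look.py d7 slate_1
```

```text
48.95 [0.6053 0.2057 0.2189] [[1.0, -0.01, 0.003], [-0.01, -1.0, 0.002], [0.003, -0.002, -1.0]] 0.029624411861644967 [-0.3 -0.5 -0.8]
slate_1 [([0.6064, 0.208, 0.0038], 0.84)]
```

View pics/d7.png

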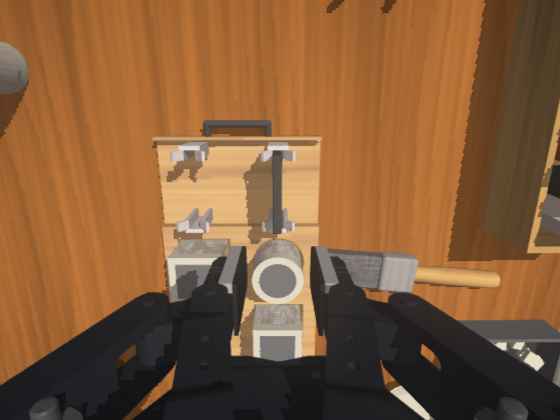

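Request:
{"api": "apply_moves", "payload": {"motion": [{"dx": -2, "dy": -25, "dz": 0, "wx": 0, "wy": 0, "wz": 1, "fingers": 165}, {"dx": -3, "dy": -40, "dz": 0, "wx": 0, "wy": 0, "wz": 1, "fingers": 165}, {"dx": -3, "dy": -40, "dz": 0, "wx": 0, "wy": 0, "wz": 1, "fingers": 165}, {"dx": -3, "dy": -40, "dz": 0, "wx": 0, "wy": 0, "wz": 1, "fingers": 165}, {"dx": -3, "dy": -40, "dz": 0, "wx": 0, "wy": 0, "wz": 1.2, "fingers": 165}, {"dx": -4, "dy": -45, "dz": 0, "wx": 0, "wy": 0, "wz": 0, "fingers": 165}, {"dx": -4, "dy": -45, "dz": 0, "wx": 0, "wy": 0, "wz": 0, "fingers": 165}, {"dx": -4, "dy": -45, "dz": 0, "wx": 0, "wy": 0, "wz": 0, "fingers": 165}, {"dx": -4, "dy": -45, "dz": 0, "wx": 0, "wy": 0, "wz": 0, "fingers": 165}, {"dx": -4, "dy": -45, "dz": 0, "wx": 0, "wy": 0, "wz": 0, "fingers": 165}, {"dx": -4, "dy": -45, "dz": 0, "wx": 0, "wy": 0, "wz": 0, "fingers": 165}, {"dx": -2, "dy": -25, "dz": 0, "wx": 0, "wy": 0, "wz": 0, "fingers": 165}]}}

```text
clock: 50.25
tool_pos: [0.5624, -0.2786, 0.2159]
tool_rot: [[0.997, 0.076, -0.003], [0.076, -0.997, -0.001], [-0.003, 0.001, -1.0]]
ft_force: [-1.0, -0.3, -0.1]
opening: 0.0303
```

Request:
{"api": "apply_moves", "payload": {"motion": [{"dx": -1, "dy": -11, "dz": -30, "wx": 0, "wy": 0, "wz": 0, "fingers": 165}, {"dx": 0, "dy": 0, "dz": -40, "wx": 0, "wy": 0, "wz": 0, "fingers": 165}, {"dx": 0, "dy": 0, "dz": -30, "wx": 0, "wy": 0, "wz": 0, "fingers": 165}, {"dx": 0, "dy": 0, "dz": 0, "wx": 0, "wy": 0, "wz": 0, "fingers": 165}, {"dx": 0, "dy": 0, "dz": 0, "wx": 0, "wy": 0, "wz": 0, "fingers": 165}, {"dx": 0, "dy": 0, "dz": 0, "wx": 0, "wy": 0, "wz": 0, "fingers": 165}]}}

```text
clock: 50.85
tool_pos: [0.5646, -0.286, 0.1184]
tool_rot: [[0.997, 0.081, 0.002], [0.081, -0.997, -0.001], [0.002, 0.001, -1.0]]
ft_force: [-0.0, -0.3, 0.6]
opening: 0.0301
```

```bash
python3 look.py e1 slate_1;python3 rect.py e1 e1r 0.078 .53 .66 -.35 -.21 4.5
```

```text
50.85 [ 0.5646 -0.286   0.1184] [[0.997, 0.081, 0.002], [0.081, -0.997, -0.001], [0.002, 0.001, -1.0]] 0.030141893397643317 [-0.  -0.3  0.6]
slate_1 [([0.5615, -0.285, 0.0139], 0.92)]
(585, 629, 3)
```

View pics/e1.png

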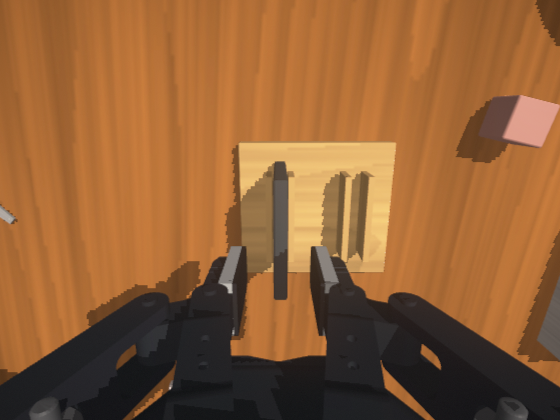

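View pics/e1r.png

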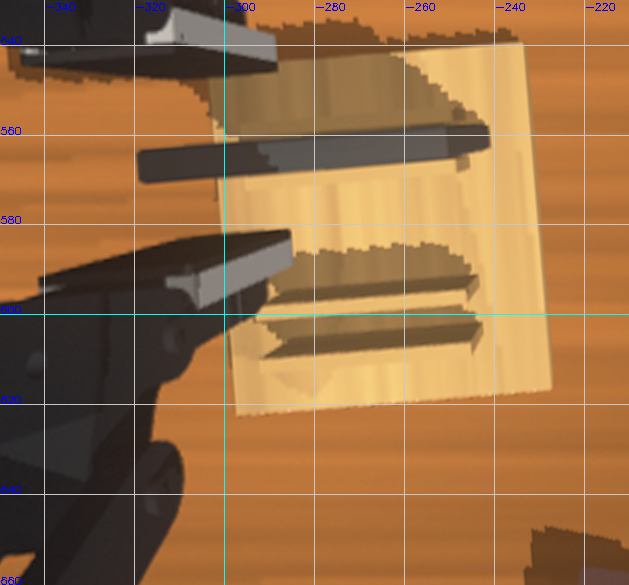

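Request:
{"api": "apply_moves", "payload": {"motion": [{"dx": 0, "dy": 1, "dz": -18, "wx": 0, "wy": 0, "wz": 0, "fingers": 165}, {"dx": 0, "dy": 0, "dz": -18, "wx": 0, "wy": 0, "wz": 0, "fingers": 165}, {"dx": 0, "dy": 0, "dz": -14, "wx": 0, "wy": 0, "wz": 0, "fingers": 165}, {"dx": 0, "dy": 0, "dz": -4, "wx": 0, "wy": 0, "wz": 0, "fingers": 165}, {"dx": 0, "dy": 0, "dz": 0, "wx": 0, "wy": 0, "wz": 0, "fingers": 255}, {"dx": 0, "dy": 0, "dz": 0, "wx": 0, "wy": 0, "wz": 0, "fingers": 255}, {"dx": 0, "dy": 0, "dz": 0, "wx": 0, "wy": 0, "wz": 0, "fingers": 255}, {"dx": 0, "dy": 0, "dz": 0, "wx": 0, "wy": 0, "wz": 0, "fingers": 255}, {"dx": 0, "dy": 0, "dz": 0, "wx": 0, "wy": 0, "wz": 0, "fingers": 255}], "force": 40}}

```text
clock: 51.85
tool_pos: [0.5641, -0.2845, 0.0633]
tool_rot: [[0.997, 0.081, 0.001], [0.081, -0.997, -0.0], [0.001, 0.0, -1.0]]
ft_force: [-0.1, 0.2, -0.6]
opening: 0.0078
```

Request:
{"api": "apply_moves", "payload": {"motion": [{"dx": 0, "dy": 0, "dz": 10, "wx": 0, "wy": 0, "wz": 0, "fingers": 255}, {"dx": 0, "dy": 0, "dz": 25, "wx": 0, "wy": 0, "wz": 0, "fingers": 255}, {"dx": 0, "dy": 0, "dz": 30, "wx": 0, "wy": 0, "wz": 0, "fingers": 255}, {"dx": 0, "dy": 0, "dz": 25, "wx": 0, "wy": 0, "wz": 0, "fingers": 255}, {"dx": -2, "dy": 25, "dz": 0, "wx": 0, "wy": 0, "wz": 0, "fingers": 255}, {"dx": -3, "dy": 38, "dz": 0, "wx": 0, "wy": 0, "wz": -1, "fingers": 255}, {"dx": -3, "dy": 40, "dz": 0, "wx": 0, "wy": 0, "wz": -1, "fingers": 255}, {"dx": -3, "dy": 40, "dz": 0, "wx": 0, "wy": 0, "wz": -1, "fingers": 255}, {"dx": -3, "dy": 40, "dz": 0, "wx": 0, "wy": 0, "wz": -1, "fingers": 255}, {"dx": -3, "dy": 40, "dz": 0, "wx": 0, "wy": 0, "wz": -1.2, "fingers": 255}, {"dx": -3, "dy": 40, "dz": 0, "wx": 0, "wy": 0, "wz": 0, "fingers": 255}, {"dx": -3, "dy": 40, "dz": 0, "wx": 0, "wy": 0, "wz": 0, "fingers": 255}]}}

```text
clock: 53.05
tool_pos: [0.5403, 0.02, 0.1537]
tool_rot: [[1.0, -0.01, 0.0], [-0.01, -1.0, 0.001], [0.0, -0.001, -1.0]]
ft_force: [0.6, 0.2, -1.1]
opening: 0.0073
```

Request:
{"api": "apply_moves", "payload": {"motion": [{"dx": -4, "dy": 40, "dz": 0, "wx": 0, "wy": 0, "wz": 0, "fingers": 255}, {"dx": -4, "dy": 40, "dz": 0, "wx": 0, "wy": 0, "wz": 0, "fingers": 255}, {"dx": -4, "dy": 40, "dz": 0, "wx": 0, "wy": 0, "wz": 0, "fingers": 255}, {"dx": -3, "dy": 32, "dz": 0, "wx": 0, "wy": 0, "wz": 0, "fingers": 255}, {"dx": -1, "dy": 22, "dz": 0, "wx": 0, "wy": 0, "wz": 0, "fingers": 255}, {"dx": 0, "dy": 13, "dz": -10, "wx": 0, "wy": 0, "wz": 0, "fingers": 255}, {"dx": 0, "dy": 0, "dz": -20, "wx": 0, "wy": 0, "wz": 0, "fingers": 255}, {"dx": 0, "dy": 0, "dz": -10, "wx": 0, "wy": 0, "wz": 0, "fingers": 255}, {"dx": 0, "dy": 0, "dz": 0, "wx": 0, "wy": 0, "wz": 0, "fingers": 255}, {"dx": 0, "dy": 0, "dz": 0, "wx": 0, "wy": 0, "wz": 0, "fingers": 255}, {"dx": 0, "dy": 0, "dz": 0, "wx": 0, "wy": 0, "wz": 0, "fingers": 255}]}}

```text
clock: 54.15
tool_pos: [0.5255, 0.205, 0.1137]
tool_rot: [[1.0, -0.011, 0.001], [-0.011, -1.0, 0.0], [0.001, -0.0, -1.0]]
ft_force: [-0.1, -0.0, -0.4]
opening: 0.0075
```

```bash
python3 look.py e2; python3 -c "
from h import *
d=np.load('pics/e2.npz');im=d['f'][100:280,200:360,::-1]; cv2.imwrite('pics/e2c.png',cv2.resize(im,None,fx=3.3,fy=3.3,interpolation=cv2.INTER_CUBIC))"
```

```text
54.15 [0.5255 0.205  0.1137] [[1.0, -0.011, 0.001], [-0.011, -1.0, 0.0], [0.001, -0.0, -1.0]] 0.007456549190822899 [-0.1 -0.  -0.4]
```

View pics/e2c.png

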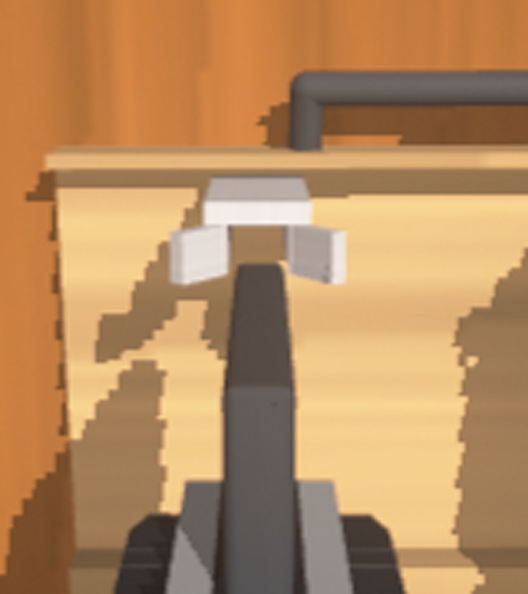

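```bash
python3 - <<'E'
from h import *
d=np.load('pics/e2.npz');cp=(d['K'],d['R'],d['t'])
print(ray(cp,(279.5,180),.0624),ray(cp,(278.3,167.9),.054))
E
```

```text
[[0.52539692 0.23821248 0.0624    ]] [[0.52481199 0.24341371 0.054     ]]
```

Request:
{"api": "apply_moves", "payload": {"motion": [{"dx": -0.5, "dy": 2.6, "dz": 0, "wx": 0, "wy": 0, "wz": 0, "fingers": 255}, {"dx": 0, "dy": 0, "dz": -3, "wx": 0, "wy": 0, "wz": 0, "fingers": 255}, {"dx": 0, "dy": 0, "dz": 0, "wx": 0, "wy": 0, "wz": 0, "fingers": 255}, {"dx": 0, "dy": 0, "dz": 0, "wx": 0, "wy": 0, "wz": 0, "fingers": 255}]}}

```text
clock: 54.6
tool_pos: [0.5242, 0.2083, 0.1099]
tool_rot: [[1.0, -0.009, -0.0], [-0.009, -1.0, -0.0], [-0.0, 0.0, -1.0]]
ft_force: [0.4, -0.3, -0.9]
opening: 0.0072
```

```bash
python3 look.py e3; python3 -c "
from h import *
d=np.load('pics/e3.npz');im=d['f'][100:280,200:360,::-1]; cv2.imwrite('pics/e3c.png',cv2.resize(im,None,fx=3.3,fy=3.3,interpolation=cv2.INTER_CUBIC))"
```

```text
54.6 [0.5242 0.2083 0.1099] [[1.0, -0.009, -0.0], [-0.009, -1.0, -0.0], [-0.0, 0.0, -1.0]] 0.007195241858074154 [ 0.4 -0.3 -0.9]
```

View pics/e3c.png

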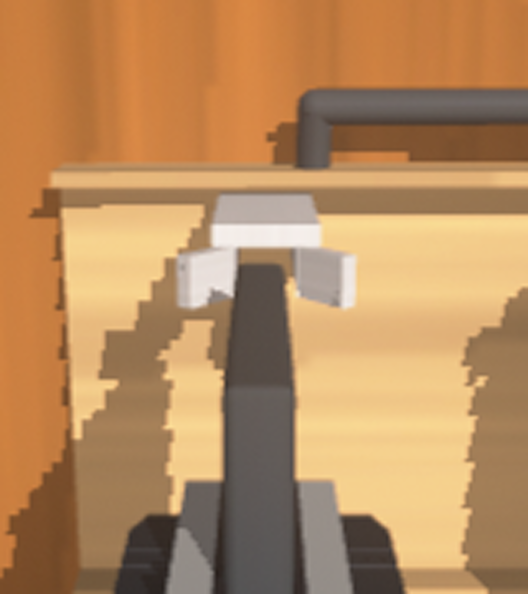

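```bash
python3 - <<'E'
from h import *
d=np.load('pics/e3.npz');cp=(d['K'],d['R'],d['t'])
print(ray(cp,(279,180),.0586),ray(cp,(280.6,174.8),.054))
E
```

```text
[[0.52369334 0.24151665 0.0586    ]] [[0.52460645 0.24348676 0.054     ]]
```

Request:
{"api": "apply_moves", "payload": {"motion": [{"dx": 0.8, "dy": 0, "dz": 0, "wx": 0, "wy": 0, "wz": 0, "fingers": 255}, {"dx": 0, "dy": 0, "dz": 0, "wx": 0, "wy": 0, "wz": 0, "fingers": 255}]}}

```text
clock: 54.85
tool_pos: [0.5253, 0.2083, 0.11]
tool_rot: [[1.0, -0.01, 0.0], [-0.01, -1.0, 0.0], [0.0, -0.0, -1.0]]
ft_force: [-0.0, -0.3, -0.4]
opening: 0.0074
```

Request:
{"api": "apply_moves", "payload": {"motion": [{"dx": 0, "dy": -0.4, "dz": -4, "wx": 0, "wy": 0, "wz": 0, "fingers": 255}, {"dx": 0, "dy": 0, "dz": -4, "wx": 0, "wy": 0, "wz": 0, "fingers": 255}, {"dx": 0, "dy": 0, "dz": -4, "wx": 0, "wy": 0, "wz": 0, "fingers": 255}, {"dx": 0, "dy": 0, "dz": -4, "wx": 0, "wy": 0, "wz": 0, "fingers": 255}, {"dx": 0, "dy": 0, "dz": 0, "wx": 0, "wy": 0, "wz": 0, "fingers": 255}]}}

```text
clock: 55.35
tool_pos: [0.5246, 0.2077, 0.0932]
tool_rot: [[1.0, -0.01, -0.001], [-0.01, -1.0, -0.001], [-0.001, 0.001, -1.0]]
ft_force: [-0.3, 0.8, -1.4]
opening: 0.0075
```

Request:
{"api": "apply_moves", "payload": {"motion": [{"dx": 0, "dy": 0, "dz": -4, "wx": 0, "wy": 0, "wz": 0, "fingers": 255}, {"dx": 0, "dy": 0, "dz": -4, "wx": 0, "wy": 0, "wz": 0, "fingers": 255}, {"dx": 0, "dy": 0, "dz": 0, "wx": 0, "wy": 0, "wz": 0, "fingers": 255}]}}

```text
clock: 55.65
tool_pos: [0.5247, 0.2078, 0.0853]
tool_rot: [[1.0, -0.009, -0.001], [-0.009, -1.0, -0.0], [-0.001, 0.0, -1.0]]
ft_force: [-0.4, 0.2, -1.1]
opening: 0.0074
```

Request:
{"api": "apply_moves", "payload": {"motion": [{"dx": 0, "dy": 0, "dz": -5, "wx": 0, "wy": 0, "wz": 0, "fingers": 255}, {"dx": 0, "dy": 0, "dz": -5, "wx": 0, "wy": 0, "wz": 0, "fingers": 255}, {"dx": 0, "dy": 0, "dz": -5, "wx": 0, "wy": 0, "wz": 0, "fingers": 255}, {"dx": 0, "dy": 0, "dz": -4, "wx": 0, "wy": 0, "wz": 0, "fingers": 255}, {"dx": 0, "dy": 0, "dz": -4, "wx": 0, "wy": 0, "wz": 0, "fingers": 255}, {"dx": 0, "dy": 0, "dz": -4, "wx": 0, "wy": 0, "wz": 0, "fingers": 255}, {"dx": 0, "dy": 0, "dz": -1.5, "wx": 0, "wy": 0, "wz": 0, "fingers": 255}, {"dx": 0, "dy": 0, "dz": 0, "wx": 0, "wy": 0, "wz": 0, "fingers": 255}]}}

```text
clock: 56.45
tool_pos: [0.5251, 0.2078, 0.0573]
tool_rot: [[1.0, -0.01, -0.0], [-0.01, -1.0, -0.0], [-0.0, 0.0, -1.0]]
ft_force: [0.8, -0.3, -0.9]
opening: 0.0077
```

Request:
{"api": "apply_moves", "payload": {"motion": [{"dx": 0, "dy": 0, "dz": 0, "wx": 0, "wy": 0, "wz": 0, "fingers": 165}, {"dx": 0, "dy": 0, "dz": 0, "wx": 0, "wy": 0, "wz": 0, "fingers": 165}, {"dx": 0, "dy": 0, "dz": 0, "wx": 0, "wy": 0, "wz": 0, "fingers": 165}, {"dx": 0, "dy": 0, "dz": 15, "wx": 0, "wy": 0, "wz": 0, "fingers": 165}, {"dx": 0, "dy": 0, "dz": 25, "wx": 0, "wy": 0, "wz": 0, "fingers": 165}, {"dx": 0, "dy": 0, "dz": 40, "wx": 0, "wy": 0, "wz": 0, "fingers": 165}, {"dx": 0, "dy": 0, "dz": 40, "wx": 0, "wy": 0, "wz": 0, "fingers": 165}, {"dx": 0, "dy": 0, "dz": 40, "wx": 0, "wy": 0, "wz": 0, "fingers": 165}, {"dx": 20, "dy": 0, "dz": 20, "wx": 0, "wy": 0, "wz": 0, "fingers": 165}, {"dx": 20, "dy": 0, "dz": 0, "wx": 0, "wy": 0, "wz": 0, "fingers": 165}, {"dx": 0, "dy": 0, "dz": 0, "wx": 0, "wy": 0, "wz": 0, "fingers": 165}, {"dx": 0, "dy": 0, "dz": 0, "wx": 0, "wy": 0, "wz": 0, "fingers": 165}]}}

```text
clock: 57.65
tool_pos: [0.5646, 0.2074, 0.2377]
tool_rot: [[1.0, -0.01, -0.001], [-0.01, -1.0, -0.0], [-0.001, 0.0, -1.0]]
ft_force: [-0.0, -0.0, 0.6]
opening: 0.0302
```

```bash
python3 look.py e4 slate_1 round_pot_1 square_pot_1; python3 rect.py e4 e4r 0.072 .49 .64 .15 .27 5; python3 -c "
from h import *
f=imaging.grab_frame('side');save('s5',f); save('s5c',cv2.resize(f[140:240,180:320],None,fx=5,fy=5,interpolation=cv2.INTER_CUBIC))
f=imaging.grab_frame('top');save('t5',f)"
```

```text
57.65 [0.5646 0.2074 0.2377] [[1.0, -0.01, -0.001], [-0.01, -1.0, -0.0], [-0.001, 0.0, -1.0]] 0.03015465501751429 [-0.  -0.   0.6]
slate_1 [([0.5213, 0.2079, 0.0084], 0.94), ([0.6053, 0.2052, 0.0063], 0.76)]
round_pot_1 [([0.5265, 0.0395, 0.005], 0.66), ([0.6048, 0.1157, 0.0078], 0.57)]
square_pot_1 [([0.6033, 0.0383, 0.0066], 0.92), ([0.5237, 0.1142, 0.0069], 0.83)]
(750, 600, 3)
```

View pics/e4.png

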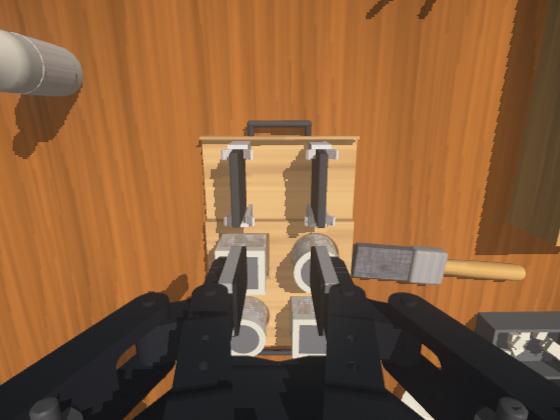

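View pics/e4r.png

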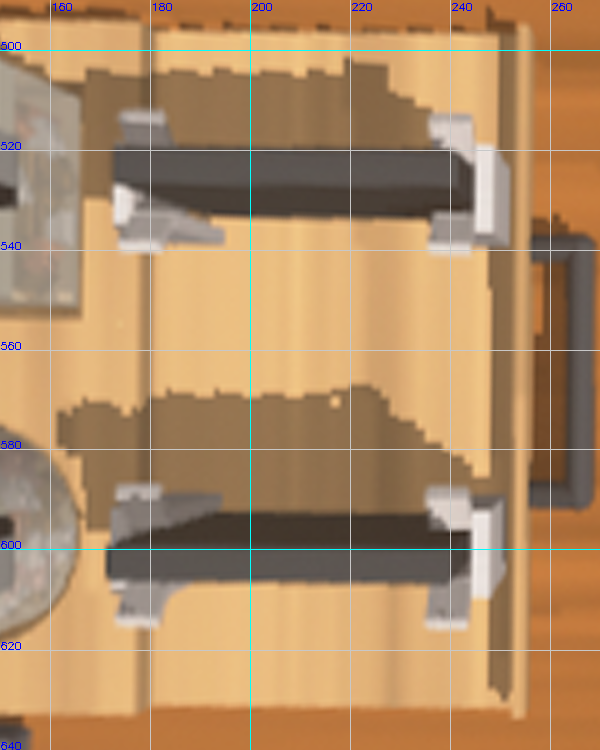

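View pics/s5c.png

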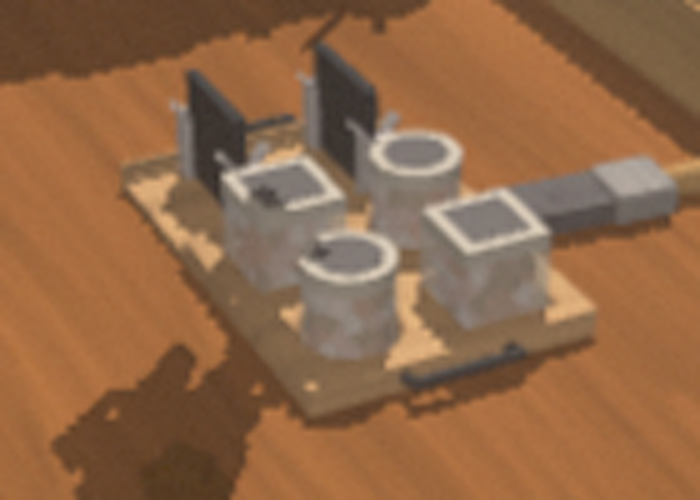

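View pics/t5.png

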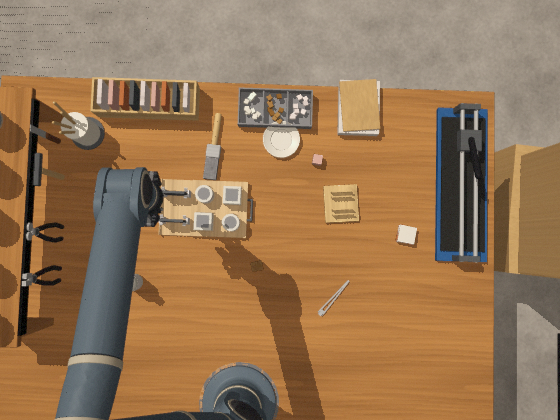

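Request:
{"api": "apply_moves", "payload": {"motion": [{"dx": -20, "dy": -1, "dz": -30, "wx": 0, "wy": 0, "wz": 0, "fingers": 255}, {"dx": -20, "dy": -1, "dz": -40, "wx": 0, "wy": 0, "wz": 0, "fingers": 255}, {"dx": 0, "dy": 0, "dz": -40, "wx": 0, "wy": 0, "wz": 0, "fingers": 255}, {"dx": 0, "dy": 0, "dz": -25, "wx": 0, "wy": 0, "wz": 0, "fingers": 255}, {"dx": 0, "dy": 0, "dz": 0, "wx": 0, "wy": 0, "wz": 0, "fingers": 255}, {"dx": 0, "dy": 0, "dz": 0, "wx": 0, "wy": 0, "wz": 0, "fingers": 255}, {"dx": 0, "dy": 0, "dz": -6, "wx": 0, "wy": 0, "wz": 0, "fingers": 255}, {"dx": 0, "dy": 0, "dz": -2, "wx": 0, "wy": 0, "wz": 0, "fingers": 255}, {"dx": 0, "dy": 0, "dz": -1, "wx": 0, "wy": 0, "wz": 0, "fingers": 255}, {"dx": 0, "dy": 0, "dz": 0, "wx": 0, "wy": 0, "wz": 0, "fingers": 255}]}}

```text
clock: 58.95
tool_pos: [0.5253, 0.206, 0.0938]
tool_rot: [[1.0, -0.009, 0.001], [-0.009, -1.0, 0.001], [0.001, -0.001, -1.0]]
ft_force: [0.3, 0.6, -0.4]
opening: -0.0003
```

Request:
{"api": "apply_moves", "payload": {"motion": [{"dx": 0, "dy": 0, "dz": -1, "wx": 0, "wy": 0, "wz": 0, "fingers": 255}, {"dx": 0, "dy": 0, "dz": -0.5, "wx": 0, "wy": 0, "wz": 0, "fingers": 255}, {"dx": 0, "dy": 0, "dz": 0, "wx": 0, "wy": 0, "wz": 0, "fingers": 255}]}}

```text
clock: 59.25
tool_pos: [0.5251, 0.2059, 0.0919]
tool_rot: [[1.0, -0.01, -0.0], [-0.01, -1.0, 0.0], [-0.0, -0.0, -1.0]]
ft_force: [-0.5, -0.4, 1.2]
opening: -0.0001
```

Request:
{"api": "apply_moves", "payload": {"motion": [{"dx": 0, "dy": 0, "dz": -1, "wx": 0, "wy": 0, "wz": 0, "fingers": 255}, {"dx": 0, "dy": 0, "dz": 0, "wx": 0, "wy": 0, "wz": 0, "fingers": 255}]}}

```text
clock: 59.45
tool_pos: [0.5254, 0.2059, 0.0911]
tool_rot: [[1.0, -0.01, 0.001], [-0.01, -1.0, 0.0], [0.001, -0.0, -1.0]]
ft_force: [-0.1, 0.4, 1.6]
opening: -0.0002
```

Request:
{"api": "apply_moves", "payload": {"motion": [{"dx": 0, "dy": 0, "dz": -0.7, "wx": 0, "wy": 0, "wz": 0, "fingers": 255}, {"dx": 0, "dy": 0, "dz": 0, "wx": 0, "wy": 0, "wz": 0, "fingers": 255}]}}

```text
clock: 59.65
tool_pos: [0.5261, 0.2059, 0.0911]
tool_rot: [[1.0, -0.01, 0.002], [-0.01, -1.0, 0.001], [0.002, -0.001, -1.0]]
ft_force: [-0.7, 0.9, 6.3]
opening: 0.0
```

Request:
{"api": "apply_moves", "payload": {"motion": [{"dx": 0, "dy": 0, "dz": 20, "wx": 0, "wy": 0, "wz": 0, "fingers": 255}, {"dx": 25, "dy": 0, "dz": 0, "wx": 0, "wy": 0, "wz": 0, "fingers": 255}, {"dx": 30, "dy": 0, "dz": 0, "wx": 0, "wy": 0, "wz": 0, "fingers": 255}, {"dx": 24, "dy": -1, "dz": 0, "wx": 0, "wy": 0, "wz": 0, "fingers": 255}, {"dx": 0, "dy": 0, "dz": 0, "wx": 0, "wy": 0, "wz": 0, "fingers": 255}, {"dx": 0, "dy": 0, "dz": 0, "wx": 0, "wy": 0, "wz": 0, "fingers": 255}, {"dx": 0, "dy": 0, "dz": -15, "wx": 0, "wy": 0, "wz": 0, "fingers": 255}, {"dx": 0, "dy": 0, "dz": -2, "wx": 0, "wy": 0, "wz": 0, "fingers": 255}, {"dx": 0, "dy": 0, "dz": -1, "wx": 0, "wy": 0, "wz": 0, "fingers": 255}, {"dx": 0, "dy": 0, "dz": 0, "wx": 0, "wy": 0, "wz": 0, "fingers": 255}]}}

```text
clock: 60.65
tool_pos: [0.6035, 0.205, 0.0919]
tool_rot: [[1.0, -0.009, -0.001], [-0.009, -1.0, -0.0], [-0.001, 0.0, -1.0]]
ft_force: [1.3, 0.0, 0.7]
opening: -0.0001
```

Request:
{"api": "apply_moves", "payload": {"motion": [{"dx": 0, "dy": 0, "dz": -1, "wx": 0, "wy": 0, "wz": 0, "fingers": 255}, {"dx": 0, "dy": 0, "dz": 0, "wx": 0, "wy": 0, "wz": 0, "fingers": 255}]}}

```text
clock: 60.85
tool_pos: [0.604, 0.2049, 0.0913]
tool_rot: [[1.0, -0.009, 0.0], [-0.009, -1.0, 0.0], [0.0, -0.0, -1.0]]
ft_force: [-0.0, -0.2, -0.3]
opening: 0.0001
```

Request:
{"api": "apply_moves", "payload": {"motion": [{"dx": 0, "dy": 0, "dz": -1, "wx": 0, "wy": 0, "wz": 0, "fingers": 255}, {"dx": 0, "dy": 0, "dz": 0, "wx": 0, "wy": 0, "wz": 0, "fingers": 255}]}}

```text
clock: 61.05
tool_pos: [0.6049, 0.205, 0.0912]
tool_rot: [[1.0, -0.01, 0.002], [-0.01, -1.0, 0.001], [0.002, -0.001, -1.0]]
ft_force: [-0.6, 0.4, 5.3]
opening: 0.0
```

Both slates bottom out at the right height. Retreat, check from above, and hand in.

Request:
{"api": "apply_moves", "payload": {"motion": [{"dx": 0, "dy": 0, "dz": 30, "wx": 0, "wy": 0, "wz": 0, "fingers": 255}, {"dx": 0, "dy": 0, "dz": 40, "wx": 0, "wy": 0, "wz": 0, "fingers": 255}, {"dx": 0, "dy": 0, "dz": 40, "wx": 0, "wy": 0, "wz": 0, "fingers": 255}, {"dx": -10, "dy": -20, "dz": 40, "wx": 0, "wy": 0, "wz": 0, "fingers": 255}, {"dx": -10, "dy": -35, "dz": 40, "wx": 0, "wy": 0, "wz": 0, "fingers": 255}, {"dx": -10, "dy": -35, "dz": 0, "wx": 0, "wy": 0, "wz": 0, "fingers": 255}, {"dx": 0, "dy": -10, "dz": 0, "wx": 0, "wy": 0, "wz": 0, "fingers": 255}, {"dx": 0, "dy": 0, "dz": 0, "wx": 0, "wy": 0, "wz": 0, "fingers": 255}, {"dx": 0, "dy": 0, "dz": 0, "wx": 0, "wy": 0, "wz": 0, "fingers": 255}, {"dx": 0, "dy": 0, "dz": 0, "wx": 0, "wy": 0, "wz": 0, "fingers": 255}]}}

```text
clock: 62.05
tool_pos: [0.5748, 0.1096, 0.2763]
tool_rot: [[1.0, -0.007, -0.001], [-0.007, -1.0, -0.0], [-0.001, 0.0, -1.0]]
ft_force: [0.5, 0.3, 0.6]
opening: -0.0003
```

```bash
python3 look.py f1 slate_1 round_pot_1 square_pot_1; python3 -c "
from h import *
f=imaging.grab_frame('side');save('s6',f)"
```

```text
62.05 [0.5748 0.1096 0.2763] [[1.0, -0.007, -0.001], [-0.007, -1.0, -0.0], [-0.001, 0.0, -1.0]] -0.0003449206699884546 [0.5 0.3 0.6]
slate_1 [([0.6049, 0.2078, 0.0063], 0.96), ([0.523, 0.2102, 0.0067], 0.78), ([0.6054, 0.1137, 0.0056], 0.55)]
round_pot_1 [([0.6037, 0.1147, 0.0053], 0.89), ([0.5222, 0.0376, 0.005], 0.59)]
square_pot_1 [([0.6052, 0.0354, 0.0068], 0.82), ([0.5241, 0.1169, 0.0102], 0.78)]
```

View pics/f1.png

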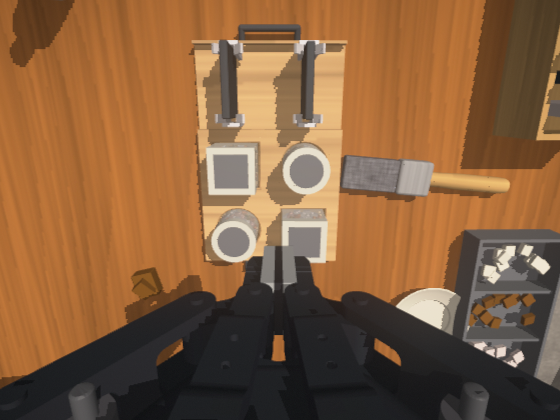

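View pics/s6.png

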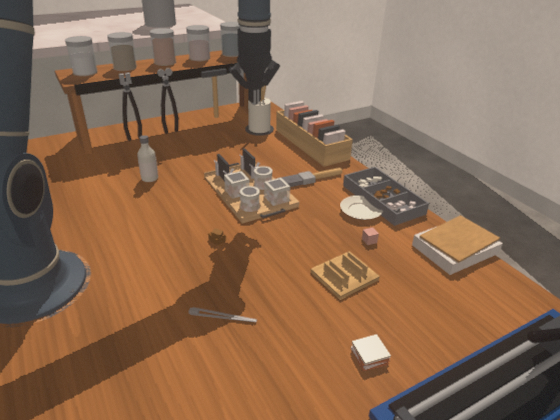

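```bash
python3 -c "
from bench import order
print(order.job_done())"
```

```text
the job is handed in; nothing more can be done
None
```

The kit tray is packed and handed in at about 62 s; handing in reports no verdict. All four pots stand in nests of their own shape with their lids shut, and both slates stand in the tray channels on the floor.

- **Lids:** each lid was pressed until the fingertips stopped with the TCP at 78 mm. That is the 59 mm height of a shut lid in its nest plus the 19 mm tip reach. Final forces read 17 to 25 N where I measured them; on two pots the last small push was not read separately.
- **Slates:** neither slate met any noticeable resistance going in. A light push on top stopped with the TCP at 91 mm, which matches a slate resting on the tray floor (72 mm plus 19 mm).
- **Final look:** the last wrist and side pictures show every pot and slate in place, the rack empty, and the gripper clear of everything. The other items look where they started. No pot was seen to have been knocked aside.
- **Disagreements:** the networks' positions differed from my own measurements by up to about 4 mm, so I aligned each pot and slate against its nest or channel in the wrist pictures. In the final picture the slate detector also gave one false hit, at the round pot near (0.605, 0.114). No check failed.

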